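# Clear the tester: rock the housings off their pins and line them up for inspection

## Robot

A 6-joint arm with a two-finger parallel gripper is mounted at the origin on the work surface. World frame = base frame: x ahead of the robot, y to its left, z up, the work surface at z = 0. Lengths are in m, angles in rad, forces in N, time in s.
With the tool pointing down it reaches from about 0.35 to 0.85 m from the base axis. Payload 8.1 kg.
Tool frame: the origin (TCP) lies between the finger pads, 19 mm behind the fingertips; this is the grasp point; z points along the fingers, y is the line along which they close (so a half turn about z gives the same grasp; the last joint's range is limited). The gripper opens to 93 mm and grips with 3 to 60 N. Pads are 15 mm wide; open, the fingers measure 128 mm over their backs; the gripper's body (75 mm by 188 mm) begins 65 mm behind the grasp point.
Start: joints at [-1.307, 0.13, 1.488, -0, 1.523, -0.085], TCP at [0.205, -0.564, 0.237] pointing down, gripper open.
Joint ranges: [-2.96, 2.96], [-0.89, 2.26], [0.02, 2.5], [-1.34, 4.48], [0, 2.73], [-2.66, 2.66]. Speed limits (rad/s): [2.39, 2.39, 2.79, 3.14, 3.14, 3.14].

## Interface

Orientations are given as a rotation vector (axis times angle).
In Python, from plant import robot gives the robot as it stands.
- The arm moves only by the tool carry_out, never from a script. Its argument "rows" is a list of rows, each a list of 6 numbers: the shift along the tool's x, y, z in m, then the turn, a rotation vector about the tool's x, y, z in degrees. A call has 1 to 12 rows; each row is the pose to reach, as a shift and turn from the pose commanded when the call began, along the tool's axes at that moment; what a row does not reach only later rows make up. A row lasts 1/8 s, in which the tool goes at most 62.5 mm and 10.7 degrees, less where a joint would pass 70% of its speed; a pose out of reach is approached as far as the arm can. A call with a gripper value outside its range is refused whole. "jaw" is the closure in counts, from 0 (fully open) to 255 (shut), set as the call begins (left out, the last holds). The fingers move at their own pace and stop on an object; "force" is the grip in N (left out, the last holds). Time passes only in rows, so rows that repeat a pose let the fingers close. It gives the time, the measured TCP pose, the force, the opening and the grip force at its end, in the units of the state.
- robot.read_state(): the state, without advancing time (a new reading comes with each control period).
- robot.read_camera(name): name is "scene" or "top"; returns the picture (384x512x3 uint8, red, green, blue); there is no depth.
- robot.camera_model(name): a dict with "fx", "fy", "cx", "cy" (pixels), "dist" ([k1, k2, p1, p2, k3] as OpenCV has them; the pictures are not rectified), "R" (3x3) and "t" (3): a world point X has camera coordinates R X + t. Camera axes: x right, y down, z forward; pixel columns grow to the right and rows downward; lengths in m; the calibration is good to about 2 mm. A picture is of the moment at which its call begins. camera_model takes no time and is no camera call.
- robot.close_job(): hands the job in; it is judged then, once.
Trained networks look in the newest picture that a camera, given by its name, has taken for a name from the list of things; names that differ only in an ending like _2 or _b are one class to them, and where a whole thing is asked for, a point or a joint stands for the part that bears it (a point fixed in the world has none). Each returns a list of dicts, best first, with "conf" (0 to 1); they miss things now and then, are a little off and sometimes report something else, mostly with a low value. They report only what shows in the picture. A call takes as long as a camera call. They do not tell look-alikes from the thing itself.
- robot.outline_of(camera, target): "pixels" (384x512 bool, what is visible of it) and "pixel" ([column, row] in pixels, amid what is visible of it).
The state is a dict: "t": time; "q": joint angles; "dq": joint speeds; "joint_torque": joint torques, N m; "tool_pos": TCP position; "orientation": TCP orientation; "force": force on the tool from outside, world axes, zero at the start; "wrist_torque": the same for the moment, N m; "opening": finger opening in m; "gripper_force": force on a finger pad.
Only numpy, scipy, OpenCV 4.12 (cv2) and the standard library are available. Lean on these libraries where they do the work, as an engineer would, in place of code of your own. Each camera call takes 0.05 s, during which the arm holds its last target. There are 200 camera calls.

## Task

Isolate the tester by pulling its black slide knob fully out; then take every plugged-in housing off its sprung pins by rocking it gently end to end, so that only one end clicks up at a time (never drag both ends up together), and stand all the housings, with the one already standing loose on the bench, upright on the inspection plate, one to a bay, each pushed flush against its bay's back stop and side stop with a short end to the back. When all are lined up, push the slide knob fully home again; leave everything else on the bench where it is.

Things in the scene. Friction and masses are not known exactly. Their poses are not given: they have to be found in the camera images.
- housing1: Black moulded plug-in housing, 0.26 kg. Base 84 (x) x 50 (y) x 36 mm high, hollow, open below; centred on it the flat-sided upper body 44 (x) x 40 (y) mm, from 36 to 88 mm up, disc on top to 92 mm. Origin: centre of underside, z up; half a turn gives the same thing. When present starts plugged on socket 1, its x along the tester's x. Grip it along x with the TCP 65 mm above the underside.
- housing2: Same as housing1, plugged on socket 2 when present. Two ribs inside each end wall catch under the sprung ball heads of the pins. An end clicks up twice: at rest again 12 mm up after the first click, free 23 mm up after the second. Each end holds with 12 N (straight pull 23 N, drags both ends at once). Tilting 10 degrees about the lower edge of one end clicks the other up once.
- housing3: Same as housing1, plugged on socket 3 when present. To rock it free: hold the upper body firmly, tilt about the lower edge of one end until the other clicks up, tilt back about the raised end until the first follows, and so again for the second click; then lift level. Pins stand 26 mm above the socket face.
- housing4: Same as housing1 but already unplugged: it starts loose and upright on the bench, in front of the inspection plate, turned up to 20 degrees.
- tester: Fixed test station: aluminium base plate 150 (x) x 350 (y) mm, 12 mm thick. Origin: centre of underside; x away from the robot. Three grey sockets, faces 26 mm up, centres at x = 0 and y = -30 (socket 1), 50 (2), 130 mm (3), with a pair of sprung brass pins at each end, 32 mm from the centre, and a 6 mm high lip 1 mm off each end of the housing. Junction box at the back, 46 mm high.
- slide_knob (a joint): Isolating slide at the right (-y) end of the tester, in m: 0 = pushed home (tester live), 0.030 = pulled fully out (isolated). A sprung notch holds it at either end and it snaps past the middle; takes about 6 N.
- knob_grip (a point): Middle of the slide's black knob: cylinder 31 mm across, 22 mm long, lying along the tester's x, axis 48 mm above the bench; pulls out along the tester's -x, towards the robot. The slide block behind it is 44 mm wide, 70 mm high; its front face is 37 mm behind this point when home. 45 mm free on either side of the knob.
- plate: Fixed inspection plate: steel, 140 (x) x 310 (y) x 10 mm, with an aluminium back stop along its far side (face at x = +55 mm) and four side stops, each 8 mm thick, 60 mm long from the back stop; all stops 24 mm high above the plate. Four bays 66 mm wide, open to the robot, each with its own side stop on its left (+y). Origin: centre of underside; x towards the back stop.
- bay1 (a point): Point on the plate's surface (10 mm above the bench) where the centre of a housing's underside lies when it stands in bay 1 (leftmost, +y), a short end against the back stop and its left long side against the side stop. Axes as the plate's.
- bay2 (a point): The same for bay 2, 74 mm further right (-y).
- bay3 (a point): The same for bay 3, 74 mm further right.
- bay4 (a point): The same for bay 4 (rightmost).
- screwdriver: Bystander: black-handled screwdriver 190 mm long lying on the bench in front of the tester, 26 mm high; origin under its middle.
- caliper: Bystander: steel calliper 190 mm long with a black slide, lying flat on the bench nearest the robot, 12 mm high; origin under its middle.
- tape: Bystander: clear tape roll, 84 mm across, 24 mm high, behind the tester and the plate.
- gauge_plug: Bystander: steel plug gauge, 36 mm across, 70 mm high, standing behind the inspection plate.
- solvent: Bystander: white bottle, 60 mm across, 150 mm high, far left.
Things that resemble listed ones, but are neither listed nor needed, are in the scene too. What is shaped like the housing4 but orange is not meant.

How it is judged:
By the outcome, as a careful person would: the job done as asked, in the order asked, and still so for the second after the job is handed in, with the robot touching nothing.
Of housing1, housing2, housing3 only 2 to 3 are there at a start; the rules pass over those that are not, and their reading is None.
At some moment in a run one of housing4 may be knocked a few centimetres aside while the robot is not near it.
Once in a run the grip may slacken for a moment while it holds something.
It also fails if it takes over 210 s, if anything falls off the work surface, if the arm or the gripper's body presses on something with over 40 N, if the wrist force passes 120 N, or if a joint passes its speed limit or range.

## Working session

There is one attempt and no reset: what is moved stays moved. The work goes in short steps, Python scripts to look and compute and a tool call to move; the robot and the scene stay as the last step left them, time stands still between calls to the robot, and variables do not carry over. Pictures are saved under pics/ and viewed, at most 14 in all, crops included, and the job is handed in when it is done.

Besides the shell and the picture viewer there is one more tool, called as name(argument=value, ...) on one line, values as JSON. carry_out: Moves the arm, as the interface text tells. Its arguments: {"type":"object","properties":{"rows":{"type":"array"},"jaw":{"type":"number"},"force":{"type":"number"}},"required":["rows"]}

```bash
ls; mkdir -p pics; python3 - <<'E'
from plant import robot
import cv2
s=robot.read_state();print(s)
for c in("scene","top"):
    cv2.imwrite(f"pics/{c}0.png",robot.read_camera(c)[:,:,::-1]); m=robot.camera_model(c); print(c,m)
E
```

```text
pics
{'t': 0.0, 'q': array([-1.30740976e+00,  1.31192374e-01,  1.48926864e+00,  3.20207918e-05,
        1.52298158e+00, -8.53905629e-02]), 'dq': array([ 9.37984903e-04,  3.72325321e-05, -1.15143874e-03, -2.10659122e-03,
       -6.68694728e-04, -3.62488215e-04]), 'joint_torque': array([-1.53328365e-04, -5.59837961e+01, -4.91769361e+01,  7.69393472e-02,
        3.51545541e-02, -1.21648645e-04]), 'tool_pos': array([ 0.20494841, -0.56334946,  0.23637461]), 'orientation': array([-3.09212647e+00, -5.44762585e-01,  2.08114880e-04]), 'force': array([ 0.02299258, -0.94789236,  0.23687771]), 'wrist_torque': array([-0.03199143, -0.00237505, -0.03812434]), 'gripper_force': 0.0, 'opening': 0.09294694101695132}
scene {'fx': 412.0855223080031, 'fy': 412.0855223080031, 'cx': 257.3868448718385, 'cy': 190.2577121532496, 'dist': array([-0.02166272,  0.        ,  0.        ,  0.        ,  0.        ]), 'R': array([[ 0.66938841,  0.74265011,  0.0197476 ],
       [ 0.49068365, -0.42200742, -0.76232493],
       [-0.55780706,  0.5199813 , -0.64689314]]), 't': array([-0.39857624, -0.15429498,  1.36264998])}
top {'fx': 478.2498533956524, 'fy': 478.2498533956524, 'cx': 249.508707671397, 'cy': 190.0349329308243, 'dist': array([-0.03909293,  0.        ,  0.        ,  0.        ,  0.        ]), 'R': array([[ 0.02709365, -0.99957647,  0.01062157],
       [-0.9961275 , -0.02788618, -0.08338079],
       [ 0.08364167, -0.00832135, -0.99646115]]), 't': array([0.03914661, 0.51736989, 1.5362938 ])}
```

View pics/top0.png

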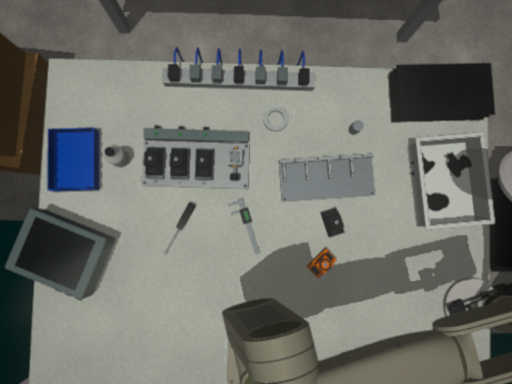

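View pics/scene0.png

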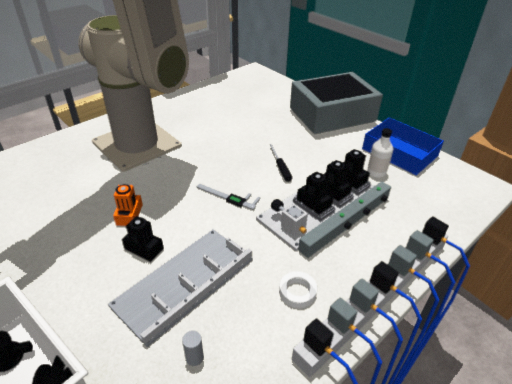

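The scene is a tester with three housings at top-view (155..204,162), the knob near (236,178), the plate at (327,178), the loose black housing at (332,221) and the orange look-alike at (322,262). Next I'll measure poses by fitting silhouettes in both cameras.

```bash
cat > h.py <<'E'
from plant import robot
import numpy as np, cv2
from scipy.optimize import minimize
from scipy.spatial.transform import Rotation as Rn
S=4
def proj(c,P):
    m=robot.camera_model(c); K=np.array([[m['fx'],0,m['cx']],[0,m['fy'],m['cy']],[0,0,1.]])
    return cv2.projectPoints(np.float64(P).reshape(-1,1,3),cv2.Rodrigues(m['R'])[0],m['t'],K,m['dist'])[0].reshape(-1,2)
def ray(c,px,z):
    m=robot.camera_model(c); K=np.array([[m['fx'],0,m['cx']],[0,m['fy'],m['cy']],[0,0,1.]])
    u=cv2.undistortPoints(np.float64(px).reshape(1,1,2),K,m['dist']).ravel()
    d=m['R'].T@np.array([*u,1]); o=-m['R'].T@m['t']; return o+d*(z-o[2])/d[2]
def box(x0,x1,y0,y1,z0,z1): return np.array([[x,y,z] for x in(x0,x1) for y in(y0,y1) for z in(z0,z1)],float)/1e3
HOUS=[box(-42,42,-25,25,0,36),box(-22,22,-20,20,36,88)]
PLATE=[box(-70,70,-155,155,0,10),box(55,70,-155,155,10,34)]
def place(P,x,y,yaw,z=0):
    c,s=np.cos(yaw),np.sin(yaw); return P@np.array([[c,-s,0],[s,c,0],[0,0,1]]).T+[x,y,z]
def render(c,boxes,p,z=0):
    im=np.zeros((384*S,512*S),np.uint8)
    for b in boxes:
        q=(proj(c,place(b,*p,z))+.5)*S-.5
        cv2.fillConvexPoly(im,cv2.convexHull(np.round(q*16).astype(np.int32)),255,shift=4)
    return cv2.resize(im,(512,384),interpolation=cv2.INTER_AREA)/255.
def fit(boxes,masks,p0,z=0):
    f=lambda p:sum(np.abs(render(c,boxes,p,z)-m).sum() for c,m in masks.items())
    r=minimize(f,p0,method='Nelder-Mead',options=dict(initial_simplex=np.array(p0)+np.array([[0,0,0],[.02,0,0],[0,.02,0],[0,0,.15]]),xatol=1e-4,fatol=.05))
    return r.x,r.fun
def rowsto(pos,rv=None):
    """shift+turn from current measured pose, tool axes"""
    s=robot.read_state(); R=Rn.from_rotvec(s['orientation'])
    return R.inv().apply(np.array(pos)-s['tool_pos']),s
E
python3 - <<'E'
from h import *
import pickle
out={}
for c in("top","scene"):
    robot.read_camera(c)
    for n in("tester","plate","housing1","housing4","slide_knob","knob_grip"):
        L=robot.outline_of(c,n); out[c,n]=L
        for d in L: print(c,n,round(d['conf'],2),np.round(d['pixel'],1),d['pixels'].sum())
pickle.dump(out,open('o.pkl','wb'))
E
```

```text
top tester 0.71 [199.8 148.6] 4795
top plate 0.69 [328.4 176.3] 4043
top housing1 0.76 [321.1 262.7] 442
top housing1 0.74 [151.7 159.6] 510
top housing1 0.66 [203.2 162. ] 442
top housing1 0.62 [331.3 222.3] 480
top housing1 0.59 [176.6 159.5] 444
top housing4 0.76 [321.1 262.7] 442
top housing4 0.74 [151.7 159.6] 510
top housing4 0.66 [203.2 162. ] 442
top housing4 0.62 [331.3 222.3] 480
top housing4 0.59 [176.6 159.5] 444
top slide_knob 0.6 [232.9 174. ] 71
top slide_knob 0.22 [328.5 177.5] 4115
top knob_grip 0.51 [234.1 176.8] 54
scene tester 0.88 [316.3 217.6] 4430
scene tester 0.56 [316.2 192.8] 1016
scene plate 0.78 [176.8 287.4] 7283
scene housing1 0.89 [124.7 201.7] 923
scene housing1 0.88 [143.8 239.7] 1180
scene housing1 0.83 [356.4 172.6] 655
scene housing1 0.77 [316.6 192.8] 954
scene housing1 0.7 [179.1 287.5] 7327
scene housing1 0.68 [338.7 182.8] 687
scene housing4 0.89 [124.7 201.7] 923
scene housing4 0.88 [143.8 239.7] 1180
scene housing4 0.83 [356.4 172.6] 655
scene housing4 0.77 [316.6 192.8] 954
scene housing4 0.7 [179.1 287.5] 7327
scene housing4 0.68 [338.7 182.8] 687
scene slide_knob 0.66 [141.9 238.5] 1145
scene slide_knob 0.58 [276.9 205.5] 137
scene knob_grip 0.64 [275.  204.1] 145
```

```bash
cat >> h.py <<'E'
def off(B,dx,dy,dz): return [b+np.array([dx,dy,dz])/1e3 for b in B]
HH=sum([off(HOUS,0,y,26) for y in(-30,50,130)],[])
E
python3 - <<'E'
from h import *
import pickle
o=pickle.load(open('o.pkl','rb'))
g=lambda c,n,px:min(o[c,n],key=lambda d:np.hypot(*(np.array(d['pixel'])-px)))['pixels'].astype(float)
def rep(n,boxes,ms,p0):
    for k in(ms,{'top':ms['top']},{'scene':ms['scene']}):
        p,f=fit(boxes,k,p0); print(n,list(k),np.round(p[:2]*1e3,1),round(np.degrees(p[2]),2),round(f,1))
T=sum(g('top','housing1',q) for q in((152,160),(203,162),(177,160)));Sc=sum(g('scene','housing1',q) for q in((356,172),(317,193),(339,183)))
print(ray('top',(199,160),.03),ray('top',(328,177),.01),ray('top',(332,221),.05),ray('top',(234,177),.048),ray('scene',(275.5,204.3),.048))
rep('H123',HH,{'top':np.minimum(T,1),'scene':np.minimum(Sc,1)},[*ray('top',(196,160),.03)[:2],0])
rep('plate',PLATE,{'top':g('top','plate',(328,177)),'scene':g('scene','plate',(177,287))},[*ray('top',(328,177),.01)[:2],0.03])
for y in(.3,-.3): rep('H4',HOUS,{'top':g('top','housing1',(331,222)),'scene':g('scene','housing1',(143,239))},[*ray('top',(332,221),.05)[:2],y])
for n,q,qs in(('h1',(203,162),(317,193)),('h2',(177,160),(339,183)),('h3',(152,160),(356,172))):
    m={'top':g('top','housing1',q)}
    p,f=fit(HOUS,m,[*ray('top',q,.08)[:2],0],.026);print(n,p,f)
p,f=fit([box(-75,75,-175,175,0,12),box(60,75,-175,175,12,46)],{'top':np.minimum(1,T+g('top','tester',(200,148)))},[*ray('top',(197,160),.01)[:2],0]);print('tester',p,f)
# overlay
E
```

```text
[0.60882442 0.2204286  0.03      ] [ 0.56741826 -0.20431331  0.01      ] [ 0.42197518 -0.21211674  0.05      ] [0.55441327 0.10446879 0.048     ] [0.55155836 0.1020176  0.048     ]
H123 ['top', 'scene'] [597.9 234.3] 0.27 388.4
H123 ['top'] [596.6 234.4] -0.32 109.5
H123 ['scene'] [600.7 232.7] 1.48 258.2
plate ['top', 'scene'] [ 567.1 -200.5] 5.27 426.0Traceback (most recent call last):
  File "<stdin>", line 11, in <module>
  File "<stdin>", line 7, in rep
  File "h.py", line 26, in fit
    r=minimize(f,p0,method='Nelder-Mead',options=dict(initial_simplex=np.array(p0)+np.array([[0,0,0],[.02,0,0],[0,.02,0],[0,0,.15]]),xatol=1e-4,fatol=.05))
    res = _minimize_neldermead(fun, x0, args, callback, bounds=bounds,
                               **options)
    fxc = func(xc)
    fx = function(np.copy(x), *(wrapper_args + args))
  File "h.py", line 25, in <lambda>
    f=lambda p:sum(np.abs(render(c,boxes,p,z)-m).sum() for c,m in masks.items())
               ~~~^^^^^^^^^^^^^^^^^^^^^^^^^^^^^^^^^^^^^^^^^^^^^^^^^^^^^^^^^^^^^^
  File "h.py", line 25, in <genexpr>
    f=lambda p:sum(np.abs(render(c,boxes,p,z)-m).sum() for c,m in masks.items())
                          ~~~~~~^^^^^^^^^^^^^
  File "h.py", line 21, in render
    q=(proj(c,place(b,*p,z))+.5)*S-.5
       ~~~~^^^^^^^^^^^^^^^^^
  File "h.py", line 7, in proj
    m=robot.camera_model(c); K=np.array([[m['fx'],0,m['cx']],[0,m['fy'],m['cy']],[0,0,1.]])
ValueError: time passes only in moves, steps and waits
```

```bash
python3 - <<'E'
s=open('h.py').read().replace("m=robot.camera_model(c);","m=CM[c];").replace("S=4\n","S=4\nCM={c:robot.camera_model(c) for c in('top','scene')}\n",1)
open('h.py','w').write(s)
E
cat > m.py <<'E'
from h import *
import pickle
o=pickle.load(open('o.pkl','rb'))
g=lambda c,n,px:min(o[c,n],key=lambda d:np.hypot(*(np.array(d['pixel'])-px)))['pixels'].astype(float)
def rep(n,boxes,ms,p0):
    for k in(ms,{'top':ms['top']},{'scene':ms['scene']}):
        p,f=fit(boxes,k,p0); print(n,list(k),np.round(p[:2]*1e3,1),round(np.degrees(p[2]),2),round(f,1))
T=np.minimum(1,sum(g('top','housing1',q) for q in((152,160),(203,162),(177,160))))
rep('plate',PLATE,{'top':g('top','plate',(328,177)),'scene':g('scene','plate',(177,287))},[*ray('top',(328,177),.01)[:2],0.03])
for y in(.3,-.3): rep('H4',HOUS,{'top':g('top','housing1',(331,222)),'scene':g('scene','housing1',(143,239))},[*ray('top',(332,221),.05)[:2],y])
for n,q in(('h1',(203,162)),('h2',(177,160)),('h3',(152,160))):
    p,f=fit(HOUS,{'top':g('top','housing1',q)},[*ray('top',q,.08)[:2],0],.026);print(n,p,f)
p,f=fit([box(-75,75,-175,175,0,12),box(60,75,-175,175,12,46)],{'top':np.minimum(1,T+g('top','tester',(200,148)))},[*ray('top',(197,160),.01)[:2],0]);print('tester',p,f)
# overlay
im=cv2.imread('pics/top0.png'); b=cv2.resize(im,None,fx=4,fy=4,interpolation=cv2.INTER_CUBIC)
def ov(boxes,p,col):
    for bx in boxes:
        for i in range(8):
            for j in range(i):
                if (abs(bx[i]-bx[j])>1e-6).sum()==1:
                    q=(proj('top',place(np.array([bx[i],bx[j]]),*p))+.5)*4-.5
                    cv2.line(b,tuple(int(v) for v in q[0]),tuple(int(v) for v in q[1]),col,1)
ov(HH,[.5966,.2344,np.radians(-.32)],(0,255,0)); ov([box(-75,75,-175,175,0,12)],[.5966,.2344,np.radians(-.32)],(0,0,255))
ov([PLATE[0],PLATE[1]],[.5671,-.2005,np.radians(5.27)],(0,0,255))
cv2.imwrite('pics/ov.png',np.hstack([b[480:780,540:1020],b[580:880,1090:1530]]))
E
python3 m.py
```

```text
plate ['top', 'scene'] [ 567.1 -200.5] 5.27 426.0
plate ['top'] [ 565.5 -200.2] 5.09 130.9
plate ['scene'] [ 568.3 -200.7] 4.8 245.2
H4 ['top', 'scene'] [ 419.4 -219. ] 19.64 119.4
H4 ['top'] [ 419.6 -217.5] 21.38 29.4
H4 ['scene'] [ 419.6 -219.8] 19.39 78.5
H4 ['top', 'scene'] [ 419.4 -218.9] 19.46 119.7
H4 ['top'] [ 419.6 -217.4] 21.17 29.4
H4 ['scene'] [ 419.6 -220. ] 17.94 77.6
h1 [0.59708523 0.20490948 0.02963578] 25.407843137254904
h2 [0.59683676 0.2856496  0.04374223] 51.02745098039216
h3 [ 0.59761891  0.36394018 -0.00518355] 25.658823529411762
tester [0.61797172 0.23451082 0.01626424] 1224.5882352941176
```

View pics/ov.png

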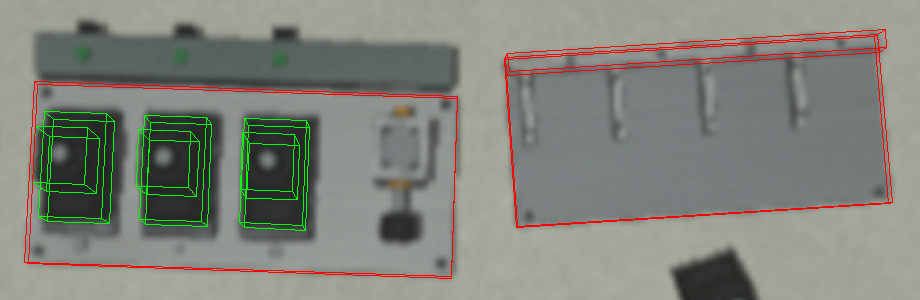

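```bash
cat > m2.py <<'E'
from h import *
ims={c:cv2.imread(f'pics/{c}0.png').max(2) for c in('top','scene')}
def dark(c,th,poly):
    m=np.zeros((384,512),np.uint8);cv2.fillPoly(m,[np.array(poly)],1)
    return ((ims[c]<th)&(m>0)).astype(float)
PT=[(142,145),(216,145),(216,182),(142,182)]; PS=[(300,185),(350,145),(370,150),(372,180),(325,215),(295,208)]
P4T=[(312,205),(345,205),(347,240),(325,240)]; P4S=[(120,220),(140,212),(165,240),(160,262),(120,250)]
for th in(45,60,75,90):
    a={'top':dark('top',th,PT),'scene':dark('scene',th,PS)}
    b={'top':dark('top',th,P4T),'scene':dark('scene',th,P4S)}
    print(th,[int(v.sum()) for v in (*a.values(),*b.values())])
    for k in('top','scene'):
        p,f=fit(HH,{k:a[k]},[.595,.23,0]);q,e=fit(HOUS,{k:b[k]},[.42,-.219,.34])
        print(k,np.round(p[:2]*1e3,1),round(np.degrees(p[2]),2),round(f),'| H4',np.round(q[:2]*1e3,1),round(np.degrees(q[2]),2),round(e))
a=cv2.resize(cv2.imread('pics/top0.png')[140:192,138:255],None,fx=6,fy=6,interpolation=cv2.INTER_CUBIC)
b=cv2.resize(cv2.imread('pics/scene0.png')[140:235,250:385],None,fx=5,fy=5,interpolation=cv2.INTER_CUBIC)
cv2.imwrite('pics/z1.png',np.clip(np.vstack([cv2.copyMakeBorder(a,0,0,0,max(0,b.shape[1]-a.shape[1]),0),np.pad(b,((0,0),(0,a.shape[1]-b.shape[1] if a.shape[1]>b.shape[1] else 0),(0,0)))])[:600]*1.5,0,255))
E
python3 m2.py
```

```text
45 [772, 2269, 126, 1055]
top [598.3 230.3] 1.13 696 | H4 [ 417.7 -213.3] 26.54 360
scene [600.5 231.2] 2.01 275 | H4 [ 419.5 -219.4] 13.3 169
60 [1331, 2353, 370, 1080]
top [597.5 231. ] -0.72 170 | H4 [ 420.3 -217. ] 16.35 116
scene [600.9 229.8] 1.48 239 | H4 [ 418.4 -219.4] 14.59 144
75 [1485, 2493, 409, 1110]
top [597.5 230.5] -0.57 150 | H4 [ 420.  -217.3] 18.4 78
scene [602.3 229. ] 1.57 273 | H4 [ 419.  -219.4] 15.55 126
90 [1672, 2584, 437, 1132]
top [595.9 230.4] -1.11 266 | H4 [ 420.2 -216.9] 18.47 52
scene [603.9 227.8] 1.65 260 | H4 [ 419.2 -219.5] 16.76 110[ WARN:0@2.515] global loadsave.cpp:1063 imwrite_ Unsupported depth image for selected encoder is fallbacked to CV_8U.
```

View pics/z1.png

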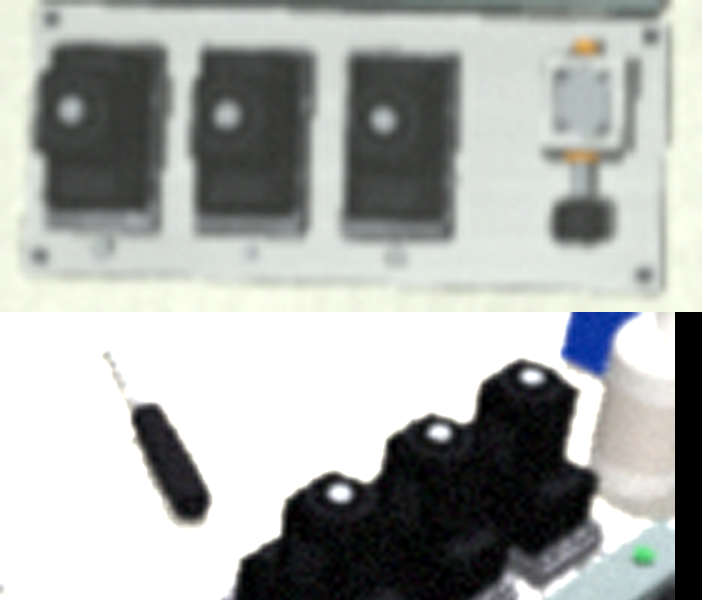

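White dots (disc centres) show atop each housing; I'll triangulate these, plus the knob and the base corners.

```bash
cat > m3.py <<'E'
from h import *
from scipy.optimize import least_squares
ims={c:cv2.imread(f'pics/{c}0.png').min(2).astype(float) for c in('top','scene')}
def dot(c,px,r=4):
    x,y=map(round,px); w=ims[c][y-r:y+r+1,x-r:x+r+1]; w=np.clip(w-np.median(w)-25,0,None); gy,gx=np.mgrid[y-r:y+r+1,x-r:x+r+1]
    return np.array([(w*gx).sum(),(w*gy).sum()])/w.sum()
def tri(a,b,z=None):
    return least_squares(lambda X:np.r_[proj('top',X)[0]-a,proj('scene',X)[0]-b],[.5,0,.1])
if __name__=='__main__':
  t=[(149.7,158.3),(175.8,159.2),(202,159.8)]; s=[(250+531/5,140+65/5),(250+438/5,140+121/5),(250+340/5,140+182/5)]
  D=[]
  for a,b in zip(t,s):
    a=dot('top',a);b=dot('scene',b,3); r=tri(a,b); D.append(ray('top',a,.118)); print(a,b,np.round(r.x*1e3,1),'err px',np.round(r.fun,2),'z118: top',np.round(ray('top',a,.118)*1e3,1),'scene',np.round(ray('scene',b,.118)*1e3,1))
  # base corners screws (z=12)
  for n,px in(('FL',(138+40/6,140+256/6)),('FR',(138+643/6,140+274/6)),('BL',(138+52/6,140+18/6)),('BR',(138+651/6,140+36/6))): print(n,np.round(ray('top',px,.012)*1e3,1))
  for n,px,z in(('knob top',(138+582/6,140+220/6),.06),):print(n,np.round(ray('top',px,z)*1e3,1))
E
python3 m3.py; python3 - <<'E'
import cv2,numpy as np
a=cv2.resize(cv2.imread('pics/scene0.png')[185:265,100:290],None,fx=4,fy=4,interpolation=cv2.INTER_CUBIC)
cv2.imwrite('pics/z2.png',a)
b=cv2.resize(cv2.imread('pics/top0.png')[140:250,265:390],None,fx=5,fy=5,interpolation=cv2.INTER_CUBIC)
cv2.imwrite('pics/z3.png',b)
E
```

```text
[149.29974811 157.78085642] [356.44422311 151.8874502 ] [598.3 363.9 120.7] err px [ 0.02  0.02  0.02 -0.  ] z118: top [598.7 364.5 118. ] scene [596.1 367.3 118. ]
[175.34198113 158.65801887] [338.06863905 163.10650888] [598.1 284.2 120.3] err px [-0.05 -0.06 -0.06  0.01] z118: top [598.2 284.4 118. ] scene [596.4 287.  118. ]
[201.39793282 159.49870801] [317.73267327 175.61386139] [597.6 204.1 118.6] err px [ 0.07  0.07  0.08 -0.01] z118: top [597.9 204.3 118. ] scene [596.9 204.6 118. ]
FL [531.5 397.7  12. ]
FR [530.9  67.9  12. ]
BL [663.2 397.2  12. ]
BR [662.5  67.2  12. ]
knob top [554.2 101.   60. ]
```

View pics/z2.png

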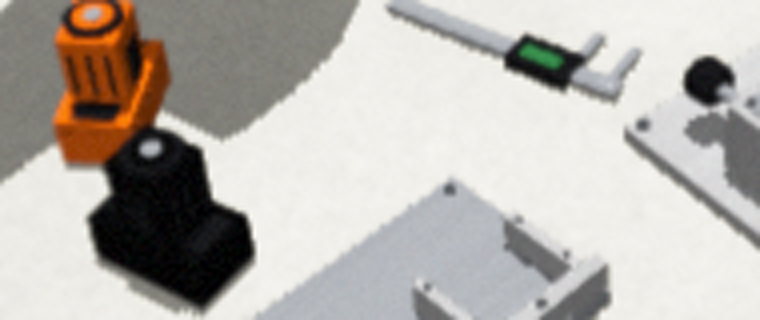

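View pics/z3.png

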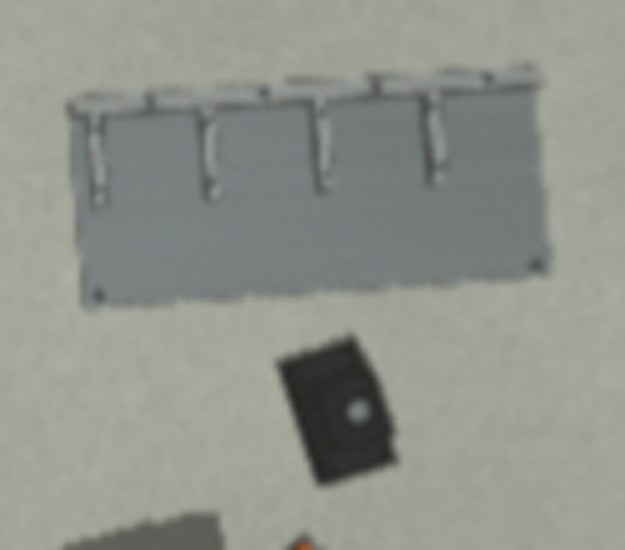

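```bash
cat >> h.py <<'E'
def cmd(pos,psi,tilt=0,s=None):
    """row (mm-rounded) from measured pose to tool-down pose: tool x yaw psi deg; tilt deg about tool x after"""
    s=s or robot.read_state(); R0=Rn.from_rotvec(s['orientation'])
    R1=Rn.from_euler('z',psi,degrees=True)*Rn.from_euler('x',180,degrees=True)*Rn.from_euler('x',tilt,degrees=True)
    return np.round(R0.inv().apply(np.array(pos)-s['tool_pos']),4).tolist()+np.round(np.degrees((R0.inv()*R1).as_rotvec()),2).tolist()
E
python3 - <<'E'
from m3 import *
import pickle
o=pickle.load(open('o.pkl','rb'))
a=dot('top',(265+358/5,140+410/5));b=dot('scene',(100+150/4,185+148/4),3);r=tri(a,b);print('h4',r.x,r.fun,ray('top',a,.092),ray('scene',b,.092))
cen=lambda m:np.argwhere(m)[:,::-1].mean(0)
a=cen(o['top','knob_grip'][0]['pixels']);b=cen(o['scene','knob_grip'][0]['pixels']);r=tri(a,b);print('knob',a,b,r.x,r.fun)
r=tri((138+582/6,140+220/6),(100+709/4,185+81/4));print('knob eye',r.x,r.fun)
p=[.567,-.2005,np.radians(5.1)]
for q in((284.6,199),(372.4,192.8)):
    d=ray('top',q,.01)[:2]-p[:2];c,s=np.cos(p[2]),np.sin(p[2]);print('screw plate frame',d@[c,s],d@[-s,c], np.round(ray('top',q,.01),4))
for y in(139,65,-9,-83): # side stop front ends? 
    pass
print(cmd([.553,.102,.16],0))
E
```

```text
h4 [ 0.41972824 -0.21915471  0.09365616] [ 0.15935514  0.09167616  0.13456836 -0.00147624] [ 0.42003707 -0.21897407  0.092     ] [ 0.41786108 -0.21876159  0.092     ]
knob [234.         175.18518519] [277.60689655 206.00689655] [0.55941067 0.10355916 0.04655432] [ 0.33941504  0.32613418  0.38143771 -0.02166022]
knob eye [0.55652663 0.10232026 0.04782492] [-0.30965092 -0.29645029 -0.34778594  0.01963138]
screw plate frame -0.06365190830318153 0.14418305160346367 [ 0.4908 -0.0625  0.01  ]
screw plate frame -0.061031941833685634 -0.14665384988656457 [ 0.5192 -0.352   0.01  ]
[0.5545, -0.5069, 0.0774, 0.0, -0.0, 19.98]
```

carry_out(rows=[[0.555, -0.507, 0.077, 0, 0, 20], [0.555, -0.507, 0.077, 0, 0, 20], [0.555, -0.507, 0.077, 0, 0, 20], [0.555, -0.507, 0.077, 0, 0, 20], [0.555, -0.507, 0.077, 0, 0, 20], [0.555, -0.507, 0.077, 0, 0, 20], [0.555, -0.507, 0.077, 0, 0, 20], [0.555, -0.507, 0.077, 0, 0, 20], [0.555, -0.507, 0.077, 0, 0, 20], [0.555, -0.507, 0.077, 0, 0, 20], [0.555, -0.507, 0.077, 0, 0, 20], [0.555, -0.507, 0.077, 0, 0, 20]], jaw=90, force=30)

```text
t: 2.3
tool_pos: [0.5517, 0.0994, 0.1611]
orientation: [3.141, 0.0, 0.002]
force: [-0.1, -0.7, 0.3]
opening: 0.0604
gripper_force: 0.0
```

```bash
python3 -c "
from h import *
s=robot.read_state();print(s['t'],s['tool_pos'],s['force'],s['opening'],cmd([.555,.102,.048],0))"
```

```text
2.3 [0.5516664  0.09939302 0.16113005] [-0.09507036 -0.74468054  0.25054747] 0.060377052631036536 [0.0032, -0.0026, 0.1131, 0.01, -0.05, 0.0]
```

carry_out(rows=[[0.002, 0, 0.03, 0, 0, 0], [0.002, 0, 0.06, 0, 0, 0], [0.002, 0, 0.09, 0, 0, 0], [0.002, 0, 0.112, 0, 0, 0], [0.002, 0, 0.112, 0, 0, 0], [0.002, 0, 0.112, 0, 0, 0]])

```text
t: 3.05
tool_pos: [0.5535, 0.0973, 0.0501]
orientation: [-3.142, 0.0, -0.002]
force: [-0.1, -0.8, 0.2]
opening: 0.0601
gripper_force: 0.0
```

carry_out(rows=[[0, 0, 0, 0, 0, 0], [0, 0, 0, 0, 0, 0], [0, 0, 0, 0, 0, 0], [0, 0, 0, 0, 0, 0], [0, 0, 0, 0, 0, 0], [0, 0, 0, 0, 0, 0]], jaw=255, force=25)

```text
t: 3.8
tool_pos: [0.5535, 0.1037, 0.05]
orientation: [-3.132, -0.001, -0.004]
force: [2.2, 29.6, -0.7]
opening: 0.0305
gripper_force: 25.0
```

carry_out(rows=[[0, -0.003, 0, 0, 0, 0], [0, -0.006, 0, 0, 0, 0], [0, -0.006, 0, 0, 0, 0], [-0.005, -0.006, 0, 0, 0, 0], [-0.01, -0.006, 0, 0, 0, 0], [-0.015, -0.006, 0, 0, 0, 0], [-0.02, -0.006, 0, 0, 0, 0], [-0.025, -0.006, 0, 0, 0, 0], [-0.03, -0.006, 0, 0, 0, 0], [-0.032, -0.006, 0, 0, 0, 0], [-0.032, -0.006, 0, 0, 0, 0]])

```text
t: 5.18
tool_pos: [0.5233, 0.1041, 0.0501]
orientation: [-3.139, 0.001, -0.01]
force: [10.9, 6.8, -4.1]
opening: 0.0305
gripper_force: 25.0
```

carry_out(rows=[[0.0015, 0, 0, 0, 0, 0], [0.0015, 0, 0, 0, 0, 0], [0.0015, 0, 0, 0, 0, 0], [0.0015, 0, 0, 0, 0, 0], [0.0015, 0, -0.03, 0, 0, 0], [0.0015, 0, -0.07, 0, 0, 0], [0.0015, 0, -0.12, 0, 0, 0], [0.0015, 0, -0.17, 0, 0, 0], [0.0015, 0, -0.17, 0, 0, 0]], jaw=90)

```text
t: 6.3
tool_pos: [0.5251, 0.1035, 0.2245]
orientation: [-3.141, 0.0, -0.014]
force: [0.3, 0.1, -0.1]
opening: 0.0602
gripper_force: 0.0
```

```bash
python3 - <<'E'
from h import *
import pickle
cv2.imwrite('pics/scene1.png',robot.read_camera('scene')[:,:,::-1])
L=robot.outline_of('scene','knob_grip')
cen=lambda m:np.argwhere(m)[:,::-1].mean(0)
for d in L: print(d['conf'],cen(d['pixels']),ray('scene',cen(d['pixels']),.048))
o=pickle.load(open('o.pkl','rb'));b=cen(o['scene','knob_grip'][0]['pixels']);print(b,ray('scene',b,.048))
s=robot.read_state();print(s['tool_pos']);print(cmd([.598,.2042,.2],90,s=s))
E
```

```text
0.55 [271.76397516 201.60869565] [0.53753281 0.10187386 0.048     ]
[277.60689655 206.00689655] [0.55990358 0.1015895  0.048     ]
[0.52247236 0.1032938  0.21924434]
[0.0755, -0.1009, 0.0193, 0.04, -0.05, -90.01]
```

carry_out(rows=[[0.0755, -0.101, 0.019, 0, 0, -90], [0.0755, -0.101, 0.019, 0, 0, -90], [0.0755, -0.101, 0.019, 0, 0, -90], [0.0755, -0.101, 0.019, 0, 0, -90], [0.0755, -0.101, 0.019, 0, 0, -90], [0.0755, -0.101, 0.019, 0, 0, -90], [0.0755, -0.101, 0.019, 0, 0, -90], [0.0755, -0.101, 0.019, 0, 0, -90], [0.0755, -0.101, 0.019, 0, 0, -90], [0.0755, -0.101, 0.019, 0, 0, -90], [0.0755, -0.101, 0.019, 0, 0, -90], [0.0755, -0.101, 0.019, 0, 0, -90]], jaw=0)

```text
t: 7.9
tool_pos: [0.5976, 0.2042, 0.1995]
orientation: [-2.223, -2.22, 0.001]
force: [0.3, -0.5, 1.0]
opening: 0.0932
gripper_force: 0.0
```

```bash
python3 - <<'E'
from h import *
im=robot.read_camera('top')[:,:,::-1]
im2=robot.read_camera('scene')[:,:,::-1]
a=cv2.resize(im[135:195,138:258],None,fx=6,fy=6,interpolation=cv2.INTER_CUBIC)
b=cv2.resize(im2[180:240,255:315],None,fx=4,fy=4,interpolation=cv2.INTER_CUBIC)
cv2.imwrite('pics/z4.png',np.vstack([a,np.pad(b,((0,0),(0,480),(0,0)))])[:600])
s=robot.read_state();print(s['tool_pos'],s['opening']);print(cmd([.598,.2042,.091],89.8,s=s))
E
```

```text
[0.59775556 0.20428737 0.19984677] 0.09273531871732091
[-0.0001, 0.0003, 0.1088, -0.01, 0.0, 0.15]
```

View pics/z4.png

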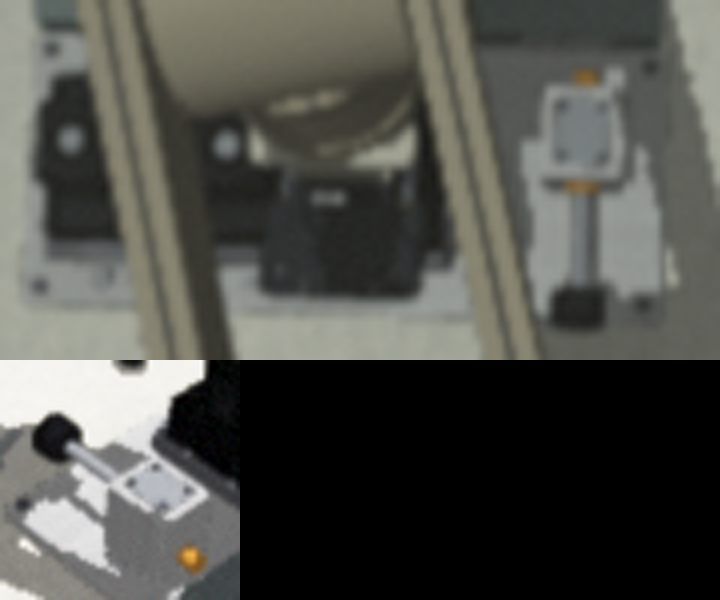

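The knob (crop 578,308) has moved out by about 58/6 px ≈ 30 mm: it is fully out. Next, housing 1.

carry_out(rows=[[0, 0, 0.04, 0, 0, 0], [0, 0, 0.075, 0, 0, 0], [0, 0, 0.095, 0, 0, 0], [0, 0, 0.109, 0, 0, 0], [0, 0, 0.109, 0, 0, 0], [0, 0, 0.109, 0, 0, 0], [0, 0, 0.109, 0, 0, 0]])

```text
t: 8.88
tool_pos: [0.5988, 0.2045, 0.0925]
orientation: [2.221, 2.22, 0.003]
force: [-0.1, 0.1, 0.2]
opening: 0.0929
gripper_force: 0.0
```

carry_out(rows=[[0, 0, 0, 0, 0, 0], [0, 0, 0, 0, 0, 0], [0, 0, 0, 0, 0, 0], [0, 0, 0, 0, 0, 0], [0, 0, 0, 0, 0, 0], [0, 0, 0, 0, 0, 0]], jaw=255, force=45)

```text
t: 9.62
tool_pos: [0.5979, 0.2043, 0.091]
orientation: [2.222, 2.221, 0.0]
force: [-0.3, 0.4, -0.5]
opening: 0.0437
gripper_force: 45.0
```

```bash
cat > rock.py <<'E'
from h import *
# housing pose by heights of ends (mm) hA (-tool y), hB (+tool y); row from level plugged grasp
def row(hA,hB,bias,ref=(0,0)):
    th=-np.arcsin((hB-hA)/84.); R=Rn.from_euler('x',th).as_matrix()
    # pivot: lower end stays in y at its own place
    y=-42 if hB>=hA else 42; h=min(hA,hB)
    p=np.array([0,y,65.]); d=p+[0,0,-h+bias]-R@p
    # keep the raised shift consistent
    return np.round([0,d[1]/1e3,d[2]/1e3,np.degrees(th),0,0],4).tolist()
def seq(steps): return [row(*s) for s in steps]
if __name__=='__main__':
    print(1,seq([(0,3,1),(0,6,1),(0,9,1.5),(0,12,1.5),(0,14.6,1.5),(0,14.6,1.5),(0,13,.5),(0,12,0),(0,12,0)]))
    print(2,seq([(2,12,1),(4,12,1),(6,12,1),(8,12,1),(10,12,1),(12,12,1),(13.5,12,1),(14.6,12,1),(14.6,12,1),(13,12,.5),(12,12,0),(12,12,0)]))
    print(3,seq([(12,15,1),(12,18,1),(12,21,1),(12,24,1),(12,26.6,1),(12,26.6,1),(12,25,0),(12,24,0)]))
    print(4,seq([(14,24,0),(17,24,0),(20,24,0),(23,24,0),(25.5,24,0),(26.5,24,0),(26.5,24,0),(25,25,0),(35,35,0),(60,60,0),(100,100,0),(100,100,0)]))
E
python3 rock.py
```

```text
1 [[0.0, -0.0023, -0.0005, -2.0467, 0.0, 0.0], [0.0, -0.0048, -0.0018, -4.096, 0.0, 0.0], [0.0, -0.0072, -0.0026, -6.1506, 0.0, 0.0], [0.0, -0.0097, -0.0038, -8.2132, 0.0, 0.0], [0.0, -0.0119, -0.0048, -10.0094, 0.0, 0.0], [0.0, -0.0119, -0.0048, -10.0094, 0.0, 0.0], [0.0, -0.0106, -0.0052, -8.903, 0.0, 0.0], [0.0, -0.0097, -0.0053, -8.2132, 0.0, 0.0], [0.0, -0.0097, -0.0053, -8.2132, 0.0, 0.0]]
2 [[0.0, -0.008, -0.0055, -6.8371, 0.0, 0.0], [0.0, -0.0064, -0.0067, -5.465, 0.0, 0.0], [0.0, -0.0048, -0.0078, -4.096, 0.0, 0.0], [0.0, -0.0031, -0.0089, -2.7294, 0.0, 0.0], [0.0, -0.0016, -0.01, -1.3643, 0.0, 0.0], [0.0, 0.0, -0.011, -0.0, 0.0, 0.0], [0.0, 0.0012, -0.0117, 1.0232, 0.0, 0.0], [0.0, 0.002, -0.0123, 1.7737, 0.0, 0.0], [0.0, 0.002, -0.0123, 1.7737, 0.0, 0.0], [0.0, 0.0008, -0.012, 0.6821, 0.0, 0.0], [0.0, 0.0, -0.012, -0.0, 0.0, 0.0], [0.0, 0.0, -0.012, -0.0, 0.0, 0.0]]
3 [[0.0, -0.0023, -0.0125, -2.0467, 0.0, 0.0], [0.0, -0.0048, -0.0138, -4.096, 0.0, 0.0], [0.0, -0.0072, -0.0151, -6.1506, 0.0, 0.0], [0.0, -0.0097, -0.0163, -8.2132, 0.0, 0.0], [0.0, -0.0119, -0.0173, -10.0094, 0.0, 0.0], [0.0, -0.0119, -0.0173, -10.0094, 0.0, 0.0], [0.0, -0.0106, -0.0177, -8.903, 0.0, 0.0], [0.0, -0.0097, -0.0173, -8.2132, 0.0, 0.0]]
4 [[0.0, -0.008, -0.0185, -6.8371, 0.0, 0.0], [0.0, -0.0056, -0.0203, -4.7802, 0.0, 0.0], [0.0, -0.0031, -0.0219, -2.7294, 0.0, 0.0], [0.0, -0.0008, -0.0235, -0.6821, 0.0, 0.0], [0.0, 0.0012, -0.0247, 1.0232, 0.0, 0.0], [0.0, 0.002, -0.0252, 1.7055, 0.0, 0.0], [0.0, 0.002, -0.0252, 1.7055, 0.0, 0.0], [0.0, 0.0, -0.025, -0.0, 0.0, 0.0], [0.0, 0.0, -0.035, -0.0, 0.0, 0.0], [0.0, 0.0, -0.06, -0.0, 0.0, 0.0], [0.0, 0.0, -0.1, -0.0, 0.0, 0.0], [0.0, 0.0, -0.1, -0.0, 0.0, 0.0]]
```

carry_out(rows=[[0, -0.0035, -0.001, -3.1, 0, 0], [0, -0.0072, -0.0026, -6.15, 0, 0], [0, -0.0097, -0.0038, -8.2, 0, 0], [0, -0.0119, -0.0048, -10, 0, 0], [0, -0.0119, -0.0048, -10, 0, 0], [0, -0.0097, -0.0053, -8.2, 0, 0], [0, -0.0064, -0.0067, -5.5, 0, 0], [0, -0.0031, -0.0089, -2.7, 0, 0], [0, 0, -0.011, 0, 0, 0], [0, 0.002, -0.0123, 1.8, 0, 0], [0, 0.002, -0.0123, 1.8, 0, 0], [0, 0, -0.012, 0, 0, 0]])

```text
t: 11.12
tool_pos: [0.5981, 0.2041, 0.1027]
orientation: [2.222, 2.22, 0.001]
force: [0.0, -0.0, 1.8]
opening: 0.044
gripper_force: 45.0
```

carry_out(rows=[[0, 0, 0, 0, 0, 0], [0, 0, 0, 0, 0, 0], [0, 0, 0, 0, 0, 0]])

```text
t: 11.5
tool_pos: [0.5979, 0.2044, 0.103]
orientation: [-2.222, -2.221, -0.0]
force: [2.8, 0.2, -1.9]
opening: 0.0435
gripper_force: 45.0
```

carry_out(rows=[[0, -0.0035, -0.001, -3.1, 0, 0], [0, -0.0072, -0.0029, -6.15, 0, 0], [0, -0.0097, -0.0043, -8.2, 0, 0], [0, -0.0119, -0.0053, -10, 0, 0], [0, -0.0119, -0.0053, -10, 0, 0], [0, -0.0097, -0.0053, -8.2, 0, 0], [0, -0.0064, -0.0067, -5.5, 0, 0], [0, -0.0031, -0.0089, -2.7, 0, 0], [0, 0, -0.011, 0, 0, 0], [0, 0.002, -0.0128, 1.8, 0, 0], [0, 0.002, -0.0128, 1.8, 0, 0], [0, 0, -0.0125, 0, 0, 0]])

```text
t: 13.0
tool_pos: [0.5979, 0.204, 0.1145]
orientation: [-2.222, -2.22, 0.002]
force: [-0.1, 1.1, -3.7]
opening: 0.044
gripper_force: 45.0
```

carry_out(rows=[[0, 0, 0, 0, 0, 0], [0, 0, -0.005, 0, 0, 0], [0, 0, -0.01, 0, 0, 0], [0, 0, -0.02, 0, 0, 0], [0, 0, -0.04, 0, 0, 0], [0, 0, -0.07, 0, 0, 0], [0, 0, -0.07, 0, 0, 0], [0, 0, -0.07, 0, 0, 0]])

```text
t: 14.0
tool_pos: [0.5977, 0.2043, 0.1854]
orientation: [2.222, 2.221, 0.0]
force: [0.6, -0.3, -4.4]
opening: 0.0434
gripper_force: 45.0
```

```bash
python3 - <<'E'
from m3 import *
import m3
for c in('scene','top'):
    im=robot.read_camera(c)[:,:,::-1]; cv2.imwrite(f'pics/{c}2.png',im); m3.ims[c]=im.min(2).astype(float)
a=dot('top',(265+358/5,140+410/5));print('h4 now',ray('top',a,.092))
s=robot.read_state();print(s['t'],s['tool_pos'],s['force'],s['opening'])
# bays
p=np.array([.567,-.2012]);y=np.radians(5.3);R=np.array([[np.cos(y),-np.sin(y)],[np.sin(y),np.cos(y)]])
for i,by in enumerate((147-33-25+33-8,)):pass
print(R@[.013,.1])
E
```

```text
h4 now [ 0.42008271 -0.21901863  0.092     ]
14.1 [0.59698688 0.20408118 0.18394922] [-0.32960405 -0.71177028 -2.83996134] 0.04379057314017156
[0.00370736 0.10077329]
```

View pics/scene2.png

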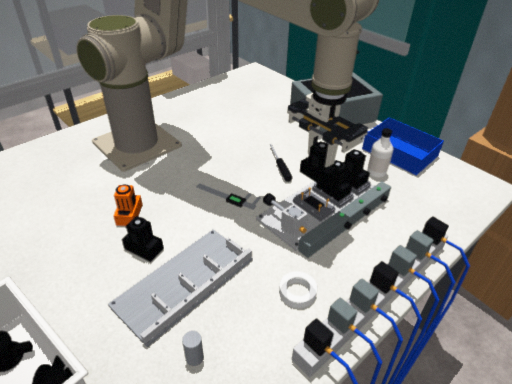

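```bash
python3 - <<'E'
from h import *
P=np.array([.567,-.2012]);y=np.radians(5.3);R=np.array([[np.cos(y),-np.sin(y)],[np.sin(y),np.cos(y)]])
for q in((97,200),(97,125),(212,195),(207,125),(326,188),(320,115),(438,180),(432,110)):
    d=R.T@(ray('top',(265+q[0]/5,140+q[1]/5),.034)[:2]-P); print(np.round(d*1e3,1))
for b in range(4): print(b+1,np.round(P+R@[.013,.115-.074*b],4),'pre',np.round(P+R@[.005,.109-.074*b],4))
E
```

```text
[ -2.9 143.5]
[ 45.9 140. ]
[-4.5 68.7]
[41.4 68.5]
[-4.7 -5.7]
[43.2 -5.7]
[ -4.1 -79.2]
[ 41.9 -79.1]
1 [ 0.5693 -0.0855] pre [ 0.5619 -0.0922]
2 [ 0.5762 -0.1592] pre [ 0.5687 -0.1659]
3 [ 0.583  -0.2329] pre [ 0.5756 -0.2396]
4 [ 0.5898 -0.3065] pre [ 0.5824 -0.3133]
```

carry_out(rows=[[-0.01, 0, -0.01, 0, 0, 0], [-0.03, -0.002, -0.015, 0, 0, -1], [-0.06, -0.006, -0.015, 0, 0, -2], [-0.095, -0.01, -0.015, 0, 0, -3], [-0.13, -0.015, -0.015, 0, 0, -4], [-0.17, -0.02, -0.015, 0, 0, -5], [-0.21, -0.025, -0.015, 0, 0, -5.5], [-0.245, -0.03, -0.01, 0, 0, -5.5], [-0.275, -0.034, 0, 0, 0, -5.5], [-0.296, -0.036, 0.01, 0, 0, -5.5], [-0.296, -0.036, 0.03, 0, 0, -5.5], [-0.296, -0.036, 0.05, 0, 0, -5.5]])

```text
t: 15.6
tool_pos: [0.5615, -0.0912, 0.134]
orientation: [-2.112, -2.325, -0.0]
force: [-0.5, -0.3, -3.6]
opening: 0.0441
gripper_force: 45.0
```

```bash
python3 - <<'E'
from h import *
for c in('top',):
    im=robot.read_camera(c)[:,:,::-1]; robot.read_camera('top')
s=robot.read_state();print(s['t'],s['tool_pos'],s['orientation'],s['force'],s['opening']);print(cmd([.562,-.0915,.079],95.3,s=s))
E
```

```text
15.7 [ 0.55947141 -0.09024039  0.13149561] [-2.10766783 -2.32200909  0.00423323] [-0.5771876  -0.16791274 -2.99745475] 0.04391292767403689
[-0.0016, 0.0027, 0.0525, -0.33, -0.14, 0.24]
```

carry_out(rows=[[0, 0.001, 0.02, 0, 0, 0], [0, 0.001, 0.035, 0, 0, 0], [0, 0.001, 0.045, 0, 0, 0], [0, 0.001, 0.05, 0, 0, 0], [0, 0.001, 0.053, 0, 0, 0], [0, 0.001, 0.055, 0, 0, 0], [0, 0.001, 0.056, 0, 0, 0], [0, 0.001, 0.056, 0, 0, 0], [0, 0.001, 0.056, 0, 0, 0]])

```text
t: 16.82
tool_pos: [0.5629, -0.0916, 0.0797]
orientation: [2.112, 2.325, 0.0]
force: [-0.3, -0.4, -2.9]
opening: 0.0437
gripper_force: 45.0
```

carry_out(rows=[[0.002, 0, 0, 0, 0, 0], [0.004, 0, 0, 0, 0, 0], [0.006, 0, 0, 0, 0, 0], [0.007, 0, 0, 0, 0, 0], [0.007, 0, 0, 0, 0, 0], [0.007, 0, 0, 0, 0, 0]])

```text
t: 17.58
tool_pos: [0.5623, -0.0871, 0.0798]
orientation: [2.111, 2.322, -0.004]
force: [0.6, -10.2, -4.4]
opening: 0.0436
gripper_force: 45.0
```

carry_out(rows=[[-0.001, 0.003, 0, 0, 0, 0], [-0.001, 0.005, 0, 0, 0, 0], [-0.001, 0.007, 0, 0, 0, 0], [-0.001, 0.009, 0, 0, 0, 0], [-0.001, 0.009, 0, 0, 0, 0], [-0.001, 0.009, 0, 0, 0, 0]])

```text
t: 18.32
tool_pos: [0.5703, -0.0865, 0.0792]
orientation: [2.112, 2.325, -0.005]
force: [-2.9, -8.1, -4.0]
opening: 0.0438
gripper_force: 45.0
```

carry_out(rows=[[0, 0.001, 0, 0, 0, 0], [0, 0.0015, 0, 0, 0, 0], [0, 0.0015, 0, 0, 0, 0], [0, 0.0015, 0.002, 0, 0, 0], [0, 0.0015, 0.0035, 0, 0, 0], [0, 0.0015, 0.005, 0, 0, 0], [0, 0.0015, 0.006, 0, 0, 0], [0, 0.0015, 0.006, 0, 0, 0], [0, 0.0015, 0.006, 0, 0, 0]])

```text
t: 19.45
tool_pos: [0.5707, -0.0866, 0.0751]
orientation: [-2.112, -2.324, 0.008]
force: [-17.5, -7.8, 18.1]
opening: 0.0435
gripper_force: 45.0
```

carry_out(rows=[[0, -0.001, -0.002, 0, 0, 0], [0, -0.002, -0.003, 0, 0, 0], [0, -0.002, -0.003, 0, 0, 0]])

```text
t: 19.82
tool_pos: [0.5703, -0.0865, 0.0763]
orientation: [2.112, 2.324, -0.004]
force: [-1.0, -7.9, -5.5]
opening: 0.0439
gripper_force: 45.0
```

carry_out(rows=[[0, 0, 0, 0, 0, 0], [0, 0, 0, 0, 0, 0], [0, 0, 0, 0, 0, 0], [0, 0, 0, 0, 0, 0], [0, 0, -0.03, 0, 0, 0], [0, 0, -0.06, 0, 0, 0], [0, 0, -0.1, 0, 0, 0], [0, 0, -0.13, 0, 0, 0], [0, 0, -0.13, 0, 0, 0]], jaw=0)

```text
t: 20.95
tool_pos: [0.5725, -0.0852, 0.2099]
orientation: [2.109, 2.321, 0.005]
force: [0.9, -0.0, 0.8]
opening: 0.0928
gripper_force: 0.0
```

```bash
python3 - <<'E'
from h import *
robot.read_camera('top')
s=robot.read_state();print(s['t'],s['tool_pos'],s['force'],s['opening']);print(cmd([.598,.2842,.2],89.8,s=s))
E
```

```text
21.0 [ 0.57139214 -0.08490433  0.20758889] [-0.15059963  0.16047932 -0.04847701] 0.09279432220130869
[0.3649, 0.0618, 0.0075, 0.14, 0.04, 5.69]
```

carry_out(rows=[[0.365, 0.062, 0.0075, 0, 0, 5.7], [0.365, 0.062, 0.0075, 0, 0, 5.7], [0.365, 0.062, 0.0075, 0, 0, 5.7], [0.365, 0.062, 0.0075, 0, 0, 5.7], [0.365, 0.062, 0.0075, 0, 0, 5.7], [0.365, 0.062, 0.0075, 0, 0, 5.7], [0.365, 0.062, 0.0075, 0, 0, 5.7], [0.365, 0.062, 0.0075, 0, 0, 5.7], [0.365, 0.062, 0.0075, 0, 0, 5.7], [0.365, 0.062, 0.0075, 0, 0, 5.7], [0.365, 0.062, 0.0075, 0, 0, 5.7]])

```text
t: 22.38
tool_pos: [0.5978, 0.2836, 0.1993]
orientation: [2.227, 2.216, 0.001]
force: [0.5, -0.3, -0.8]
opening: 0.0931
gripper_force: 0.0
```

```bash
python3 - <<'E'
from h import *
for i in range(4):
  robot.read_camera('top')
  s=robot.read_state();print(s['t'],s['tool_pos'],s['force'],s['opening']);print(cmd([.598,.2842,.091],89.8,s=s))
E
```

```text
22.425 [0.59770481 0.28373911 0.19930455] [-0.27389928 -0.00238908  0.51338326] 0.0927364619043562
[0.0004, 0.0003, 0.1083, 0.02, -0.01, -0.08]
22.475 [0.59767296 0.28390537 0.19928387] [ 0.74401786 -0.21340138 -0.64365755] 0.09304595732649996
[0.0003, 0.0003, 0.1083, 0.02, -0.01, -0.06]
22.525 [0.59760767 0.284086   0.19922839] [ 0.39904048 -0.14693955  0.02778565] 0.09281396581865255
[0.0001, 0.0004, 0.1082, 0.02, -0.01, -0.05]
22.575 [0.59755961 0.28420044 0.1991843 ] [-0.66252972 -0.35806729 -0.2717376 ] 0.09327280705915314
[-0.0, 0.0004, 0.1082, 0.01, -0.01, -0.04]
```

carry_out(rows=[[0, 0, 0.04, 0, 0, 0], [0, 0, 0.075, 0, 0, 0], [0, 0, 0.095, 0, 0, 0], [0, 0, 0.108, 0, 0, 0], [0, 0, 0.108, 0, 0, 0], [0, 0, 0.108, 0, 0, 0], [0, 0, 0.108, 0, 0, 0]])

```text
t: 23.45
tool_pos: [0.5984, 0.2848, 0.0926]
orientation: [2.225, 2.217, 0.003]
force: [0.6, -0.2, 0.4]
opening: 0.0928
gripper_force: 0.0
```

carry_out(rows=[[0, 0, 0, 0, 0, 0], [0, 0, 0, 0, 0, 0], [0, 0, 0, 0, 0, 0], [0, 0, 0, 0, 0, 0], [0, 0, 0, 0, 0, 0], [0, 0, 0, 0, 0, 0]], jaw=255, force=45)

```text
t: 24.2
tool_pos: [0.5976, 0.2844, 0.091]
orientation: [2.226, 2.217, 0.0]
force: [0.8, 0.0, -1.4]
opening: 0.0439
gripper_force: 45.0
```

carry_out(rows=[[0, -0.0035, -0.001, -3.1, 0, 0], [0, -0.0072, -0.0026, -6.15, 0, 0], [0, -0.0097, -0.0038, -8.2, 0, 0], [0, -0.0119, -0.0048, -10, 0, 0], [0, -0.0119, -0.0048, -10, 0, 0], [0, -0.0097, -0.0053, -8.2, 0, 0], [0, -0.0064, -0.0067, -5.5, 0, 0], [0, -0.0031, -0.0089, -2.7, 0, 0], [0, 0, -0.011, 0, 0, 0], [0, 0.002, -0.0123, 1.8, 0, 0], [0, 0.002, -0.0123, 1.8, 0, 0], [0, 0, -0.012, 0, 0, 0]])

```text
t: 25.7
tool_pos: [0.5981, 0.2842, 0.1028]
orientation: [2.225, 2.216, 0.002]
force: [1.2, -0.9, -0.4]
opening: 0.044
gripper_force: 45.0
```

carry_out(rows=[[0, 0, 0, 0, 0, 0], [0, 0, 0, 0, 0, 0], [0, 0, 0, 0, 0, 0]])

```text
t: 26.08
tool_pos: [0.5978, 0.2845, 0.1031]
orientation: [2.225, 2.217, 0.001]
force: [3.8, 0.7, -3.0]
opening: 0.0435
gripper_force: 45.0
```

carry_out(rows=[[0, -0.0035, -0.001, -3.1, 0, 0], [0, -0.0072, -0.0029, -6.15, 0, 0], [0, -0.0097, -0.0043, -8.2, 0, 0], [0, -0.0119, -0.0053, -10, 0, 0], [0, -0.0119, -0.0053, -10, 0, 0], [0, -0.0097, -0.0053, -8.2, 0, 0], [0, -0.0064, -0.0067, -5.5, 0, 0], [0, -0.0031, -0.0089, -2.7, 0, 0], [0, 0, -0.011, 0, 0, 0], [0, 0.002, -0.0128, 1.8, 0, 0], [0, 0.002, -0.0128, 1.8, 0, 0], [0, 0, -0.0125, 0, 0, 0]])

```text
t: 27.58
tool_pos: [0.5977, 0.284, 0.1145]
orientation: [-2.226, -2.216, 0.002]
force: [1.3, 0.0, -1.8]
opening: 0.0439
gripper_force: 45.0
```

carry_out(rows=[[0, 0, 0, 0, 0, 0], [0, 0, -0.005, 0, 0, 0], [0, 0, -0.01, 0, 0, 0], [0, 0, -0.02, 0, 0, 0], [0, 0, -0.04, 0, 0, 0], [0, 0, -0.065, 0, 0, 0], [0, 0, -0.085, 0, 0, 0], [0, 0, -0.085, 0, 0, 0], [0, 0, -0.085, 0, 0, 0], [0, 0, -0.085, 0, 0, 0]])

```text
t: 28.82
tool_pos: [0.5967, 0.2842, 0.1989]
orientation: [-2.225, -2.217, 0.004]
force: [0.9, 0.8, -3.2]
opening: 0.0438
gripper_force: 45.0
```

```bash
python3 - <<'E'
from m3 import *
import m3
for c in('scene','top'):
    im=robot.read_camera(c)[:,:,::-1]; m3.ims[c]=im.min(2).astype(float); cv2.imwrite(f'pics/{c}3.png',im)
a=dot('top',(265+358/5,140+410/5));print('h4 now',ray('top',a,.092))
q=proj('top',[.570,-.086,.102])[0]; a=dot('top',q);print('bay1 dot',ray('top',a,.102))
s=robot.read_state();print(s['t'],s['tool_pos'],s['force'],s['opening']);print(cmd([.569,-.1645,.2],95.3,s=s))
E
```

```text
h4 now [ 0.42007316 -0.2190409   0.092     ]
bay1 dot [ 0.57033011 -0.08759126  0.102     ]
28.925 [0.59686794 0.28420748 0.19917701] [-0.95660329  1.02765878 -3.42025686] 0.043642203024029304
[-0.4488, -0.0262, -0.0004, -0.11, 0.04, -5.52]
```

carry_out(rows=[[-0.02, 0, 0, 0, 0, 0], [-0.06, -0.002, 0, 0, 0, -1], [-0.11, -0.006, 0, 0, 0, -2], [-0.16, -0.01, 0, 0, 0, -3], [-0.21, -0.013, 0, 0, 0, -4], [-0.26, -0.016, 0, 0, 0, -5], [-0.31, -0.019, 0, 0, 0, -5.5], [-0.36, -0.021, 0, 0, 0, -5.5], [-0.4, -0.024, 0, 0, 0, -5.5], [-0.435, -0.0255, 0, 0, 0, -5.5], [-0.451, -0.0255, 0, 0, 0, -5.5], [-0.451, -0.0255, 0.01, 0, 0, -5.5]])

```text
t: 30.42
tool_pos: [0.5705, -0.1677, 0.191]
orientation: [2.118, 2.318, 0.001]
force: [1.0, -0.1, -3.1]
opening: 0.0438
gripper_force: 45.0
```

carry_out(rows=[[0, 0, 0.02, 0, 0, 0], [0, 0, 0.05, 0, 0, 0], [0, 0, 0.08, 0, 0, 0], [0, 0, 0.1, 0, 0, 0], [0, 0, 0.105, 0, 0, 0], [0, 0, 0.108, 0, 0, 0], [0, 0, 0.11, 0, 0, 0], [0, 0, 0.11, 0, 0, 0], [0, 0, 0.11, 0, 0, 0], [0, 0, 0.11, 0, 0, 0]])

```text
t: 31.68
tool_pos: [0.5704, -0.1666, 0.0809]
orientation: [2.116, 2.321, 0.0]
force: [0.1, -0.1, -3.9]
opening: 0.0436
gripper_force: 45.0
```

carry_out(rows=[[0.002, 0, 0.001, 0, 0, 0], [0.004, 0, 0.001, 0, 0, 0], [0.006, 0, 0.001, 0, 0, 0], [0.007, 0, 0.001, 0, 0, 0], [0.007, 0, 0.001, 0, 0, 0], [0.007, 0.002, 0.001, 0, 0, 0], [0.007, 0.004, 0.001, 0, 0, 0], [0.007, 0.006, 0.001, 0, 0, 0], [0.007, 0.008, 0.001, 0, 0, 0], [0.007, 0.009, 0.001, 0, 0, 0], [0.007, 0.009, 0.001, 0, 0, 0], [0.007, 0.009, 0.001, 0, 0, 0]])

```text
t: 33.17
tool_pos: [0.5777, -0.1601, 0.0794]
orientation: [2.117, 2.321, -0.005]
force: [-4.1, -6.3, -2.7]
opening: 0.044
gripper_force: 45.0
```

carry_out(rows=[[0, 0.001, 0, 0, 0, 0], [0, 0.001, 0, 0, 0, 0], [0, 0.001, 0.002, 0, 0, 0], [0, 0.001, 0.0035, 0, 0, 0], [0, 0.001, 0.0045, 0, 0, 0], [0, 0.001, 0.005, 0, 0, 0], [0, 0.001, 0.005, 0, 0, 0]])

```text
t: 34.05
tool_pos: [0.5778, -0.1602, 0.0751]
orientation: [-2.116, -2.321, 0.007]
force: [-11.7, -5.9, 8.0]
opening: 0.0436
gripper_force: 45.0
```

carry_out(rows=[[0, -0.001, -0.001, 0, 0, 0], [0, -0.001, -0.001, 0, 0, 0]])

```text
t: 34.3
tool_pos: [0.5777, -0.1601, 0.0753]
orientation: [2.117, 2.321, -0.004]
force: [-3.4, -7.3, -3.9]
opening: 0.0437
gripper_force: 45.0
```

carry_out(rows=[[0, 0, 0, 0, 0, 0], [0, 0, 0, 0, 0, 0], [0, 0, 0, 0, 0, 0], [0, 0, 0, 0, 0, 0], [0, 0, -0.03, 0, 0, 0], [0, 0, -0.06, 0, 0, 0], [0, 0, -0.1, 0, 0, 0], [0, 0, -0.13, 0, 0, 0], [0, 0, -0.13, 0, 0, 0], [0, 0, -0.13, 0, 0, 0]], jaw=0)

```text
t: 35.55
tool_pos: [0.5781, -0.1585, 0.2044]
orientation: [-2.116, -2.321, 0.001]
force: [0.3, 0.2, -0.4]
opening: 0.0928
gripper_force: 0.0
```

```bash
python3 - <<'E'
from h import *
for i in range(3):robot.read_camera('top')
s=robot.read_state();print(s['t'],s['tool_pos'],s['force'],s['opening']);print(cmd([.598,.364,.2],89.8,s=s))
E
```

```text
35.7 [ 0.57765937 -0.15827222  0.20351886] [-0.59394212 -0.21818815  0.03306899] 0.09293058648300517
[0.5182, 0.0684, 0.004, -0.16, -0.07, 5.49]
```

carry_out(rows=[[0.518, 0.068, 0.004, 0, 0, 5.5], [0.518, 0.068, 0.004, 0, 0, 5.5], [0.518, 0.068, 0.004, 0, 0, 5.5], [0.518, 0.068, 0.004, 0, 0, 5.5], [0.518, 0.068, 0.004, 0, 0, 5.5], [0.518, 0.068, 0.004, 0, 0, 5.5], [0.518, 0.068, 0.004, 0, 0, 5.5], [0.518, 0.068, 0.004, 0, 0, 5.5], [0.518, 0.068, 0.004, 0, 0, 5.5], [0.518, 0.068, 0.004, 0, 0, 5.5], [0.518, 0.068, 0.004, 0, 0, 5.5], [0.518, 0.068, 0.004, 0, 0, 5.5]])

```text
t: 37.2
tool_pos: [0.5989, 0.3618, 0.2014]
orientation: [2.227, 2.215, -0.001]
force: [0.5, 0.6, 0.1]
opening: 0.0933
gripper_force: 0.0
```

```bash
python3 - <<'E'
from h import *
for i in range(5):
  robot.read_camera('top')
s=robot.read_state();print(s['t'],s['tool_pos'],s['force'],s['opening']);print(cmd([.598,.364,.091],89.8,s=s))
E
```

```text
37.45 [0.59886021 0.36274545 0.20180772] [-0.27622711  0.02380994  1.05072855] 0.093058941642522
[0.0012, -0.0009, 0.1108, 0.02, -0.01, -0.07]
```

carry_out(rows=[[0.001, -0.001, 0.04, 0, 0, 0], [0.001, -0.001, 0.075, 0, 0, 0], [0.001, -0.001, 0.095, 0, 0, 0], [0.001, -0.001, 0.11, 0, 0, 0], [0.001, -0.001, 0.11, 0, 0, 0], [0.001, -0.001, 0.11, 0, 0, 0], [0.001, -0.001, 0.11, 0, 0, 0]])

```text
t: 38.33
tool_pos: [0.5985, 0.3649, 0.0933]
orientation: [2.225, 2.217, 0.004]
force: [-0.5, -0.3, 0.5]
opening: 0.0929
gripper_force: 0.0
```

carry_out(rows=[[0, 0, 0, 0, 0, 0], [0, 0, 0, 0, 0, 0], [0, 0, 0, 0, 0, 0], [0, 0, 0, 0, 0, 0], [0, 0, 0, 0, 0, 0], [0, 0, 0, 0, 0, 0]], jaw=255, force=45)

```text
t: 39.08
tool_pos: [0.5977, 0.3644, 0.0915]
orientation: [2.225, 2.217, 0.0]
force: [1.3, 0.4, -0.0]
opening: 0.0439
gripper_force: 45.0
```

carry_out(rows=[[0, -0.0035, -0.001, -3.1, 0, 0], [0, -0.0072, -0.0026, -6.15, 0, 0], [0, -0.0097, -0.0038, -8.2, 0, 0], [0, -0.0119, -0.0048, -10, 0, 0], [0, -0.0119, -0.0048, -10, 0, 0], [0, -0.0097, -0.0053, -8.2, 0, 0], [0, -0.0064, -0.0067, -5.5, 0, 0], [0, -0.0031, -0.0089, -2.7, 0, 0], [0, 0, -0.011, 0, 0, 0], [0, 0.002, -0.0123, 1.8, 0, 0], [0, 0.002, -0.0123, 1.8, 0, 0], [0, 0, -0.012, 0, 0, 0]])

```text
t: 40.58
tool_pos: [0.5983, 0.3641, 0.1033]
orientation: [2.225, 2.216, 0.002]
force: [1.4, -0.2, 0.2]
opening: 0.0439
gripper_force: 45.0
```

carry_out(rows=[[0, 0, 0, 0, 0, 0], [0, 0, 0, 0, 0, 0], [0, 0, 0, 0, 0, 0]])

```text
t: 40.95
tool_pos: [0.5979, 0.3645, 0.1036]
orientation: [2.225, 2.217, 0.001]
force: [4.5, 1.3, -2.8]
opening: 0.0439
gripper_force: 45.0
```

carry_out(rows=[[0, -0.0035, -0.001, -3.1, 0, 0], [0, -0.0072, -0.0029, -6.15, 0, 0], [0, -0.0097, -0.0043, -8.2, 0, 0], [0, -0.0119, -0.0053, -10, 0, 0], [0, -0.0119, -0.0053, -10, 0, 0], [0, -0.0097, -0.0053, -8.2, 0, 0], [0, -0.0064, -0.0067, -5.5, 0, 0], [0, -0.0031, -0.0089, -2.7, 0, 0], [0, 0, -0.011, 0, 0, 0], [0, 0.002, -0.0128, 1.8, 0, 0], [0, 0.002, -0.0128, 1.8, 0, 0], [0, 0, -0.0125, 0, 0, 0]])

```text
t: 42.45
tool_pos: [0.5979, 0.3639, 0.115]
orientation: [-2.226, -2.216, 0.002]
force: [1.0, -0.3, -0.6]
opening: 0.0439
gripper_force: 45.0
```

carry_out(rows=[[0, 0, 0, 0, 0, 0], [0, 0, -0.005, 0, 0, 0], [0, 0, -0.01, 0, 0, 0], [0, 0, -0.02, 0, 0, 0], [0, 0, -0.04, 0, 0, 0], [0, 0, -0.065, 0, 0, 0], [0, 0, -0.085, 0, 0, 0], [0, 0, -0.085, 0, 0, 0], [0, 0, -0.085, 0, 0, 0], [0, 0, -0.085, 0, 0, 0]])

```text
t: 43.7
tool_pos: [0.5968, 0.364, 0.1993]
orientation: [-2.225, -2.217, 0.004]
force: [0.1, 0.5, -1.4]
opening: 0.0438
gripper_force: 45.0
```

```bash
python3 - <<'E'
from m3 import *
import m3
for c in('scene','top','top'):
    im=robot.read_camera(c)[:,:,::-1]; m3.ims[c]=im.min(2).astype(float); cv2.imwrite(f'pics/{c}4.png',im)
a=dot('top',(265+358/5,140+410/5));print('h4 now',ray('top',a,.092))
for w in([.570,-.086,.102],[.577,-.160,.102]): print('dot',ray('top',dot('top',proj('top',w)[0]),.102))
s=robot.read_state();print(s['t'],s['tool_pos'],s['force'],s['opening']);print(cmd([.577,-.240,.2],95.3,s=s))
E
```

```text
h4 now [ 0.42011245 -0.21902112  0.092     ]
dot [ 0.57032248 -0.08756461  0.102     ]
dot [ 0.57670255 -0.16092862  0.102     ]
43.85 [0.59715821 0.36419325 0.19989578] [-0.33159134  0.74007498 -2.8750775 ] 0.04407574668743176
[-0.6043, -0.0179, 0.0004, -0.09, 0.04, -5.51]
```

carry_out(rows=[[-0.02, 0, 0, 0, 0, 0], [-0.07, -0.002, 0, 0, 0, -1], [-0.125, -0.004, 0, 0, 0, -2], [-0.18, -0.006, 0, 0, 0, -3], [-0.235, -0.008, 0, 0, 0, -4], [-0.29, -0.01, 0, 0, 0, -5], [-0.345, -0.012, 0, 0, 0, -5.5], [-0.4, -0.014, 0, 0, 0, -5.5], [-0.455, -0.016, 0, 0, 0, -5.5], [-0.51, -0.018, 0, 0, 0, -5.5], [-0.56, -0.018, 0, 0, 0, -5.5], [-0.604, -0.018, 0, 0, 0, -5.5]])

```text
t: 45.35
tool_pos: [0.576, -0.2424, 0.2011]
orientation: [2.118, 2.32, -0.001]
force: [-0.2, 0.6, -2.9]
opening: 0.0438
gripper_force: 45.0
```

carry_out(rows=[[0, 0, 0, 0, 0, 0], [0, 0, 0.02, 0, 0, 0], [0, 0, 0.05, 0, 0, 0], [0, 0, 0.08, 0, 0, 0], [0, 0, 0.105, 0, 0, 0], [0, 0, 0.113, 0, 0, 0], [0, 0, 0.117, 0, 0, 0], [0, 0, 0.12, 0, 0, 0], [0, 0, 0.12, 0, 0, 0], [0, 0, 0.12, 0, 0, 0]])

```text
t: 46.6
tool_pos: [0.5777, -0.2398, 0.0818]
orientation: [2.116, 2.321, 0.0]
force: [-0.6, -0.3, -2.4]
opening: 0.0436
gripper_force: 45.0
```

carry_out(rows=[[0.002, 0, 0.002, 0, 0, 0], [0.004, 0, 0.002, 0, 0, 0], [0.006, 0, 0.002, 0, 0, 0], [0.007, 0, 0.002, 0, 0, 0], [0.007, 0, 0.002, 0, 0, 0], [0.007, 0.002, 0.002, 0, 0, 0], [0.007, 0.004, 0.002, 0, 0, 0], [0.007, 0.006, 0.002, 0, 0, 0], [0.007, 0.008, 0.002, 0, 0, 0], [0.007, 0.009, 0.002, 0, 0, 0], [0.007, 0.009, 0.002, 0, 0, 0], [0.007, 0.009, 0.002, 0, 0, 0]])

```text
t: 48.1
tool_pos: [0.5849, -0.2337, 0.0791]
orientation: [2.116, 2.32, -0.005]
force: [-2.7, -7.1, -1.3]
opening: 0.044
gripper_force: 45.0
```

carry_out(rows=[[0, 0.0015, 0, 0, 0, 0], [0, 0.0015, 0, 0, 0, 0], [0, 0.0015, 0.002, 0, 0, 0], [0, 0.0015, 0.0035, 0, 0, 0], [0, 0.0015, 0.0045, 0, 0, 0], [0, 0.0015, 0.005, 0, 0, 0], [0, 0.0015, 0.005, 0, 0, 0]])

```text
t: 48.98
tool_pos: [0.5851, -0.2339, 0.0756]
orientation: [-2.117, -2.32, 0.008]
force: [-15.7, -6.7, 13.0]
opening: 0.0438
gripper_force: 45.0
```

carry_out(rows=[[0, -0.001, -0.002, 0, 0, 0], [0, -0.0015, -0.002, 0, 0, 0]])

```text
t: 49.22
tool_pos: [0.5848, -0.2337, 0.076]
orientation: [2.116, 2.32, -0.005]
force: [-1.5, -8.2, -3.7]
opening: 0.0441
gripper_force: 45.0
```

carry_out(rows=[[0, 0, 0, 0, 0, 0], [0, 0, 0, 0, 0, 0], [0, 0, 0, 0, 0, 0], [0, 0, 0, 0, 0, 0], [0, 0, -0.03, 0, 0, 0], [0, 0, -0.06, 0, 0, 0], [0, 0, -0.1, 0, 0, 0], [0, 0, -0.13, 0, 0, 0], [0, 0, -0.13, 0, 0, 0], [0, 0, -0.13, 0, 0, 0]], jaw=0)

```text
t: 50.48
tool_pos: [0.5852, -0.2315, 0.2049]
orientation: [-2.116, -2.321, 0.001]
force: [-0.9, -0.1, -0.4]
opening: 0.0928
gripper_force: 0.0
```

```bash
python3 - <<'E'
from m3 import *
import m3
for c in('top','top','scene','top'):
    im=robot.read_camera(c)[:,:,::-1]; m3.ims[c]=im.min(2).astype(float); cv2.imwrite(f'pics/{c}5.png',im)
L=robot.outline_of('scene','housing4')
for d in L: print(d['conf'],d['pixel'])
s=robot.read_state();print(s['t'],s['tool_pos'],s['force'],s['opening']);print(cmd([.42,-.219,.2],108,s=s))
E
```

```text
0.88 [222.4, 245.4]
0.78 [172.6, 281.9]
0.77 [200.0, 263.7]
0.58 [123.4, 211.3]
50.725 [ 0.58499146 -0.23141722  0.20448554] [-0.06789423 -0.2895491   0.654204  ] 0.09323453473300798
[0.0276, -0.1631, 0.0048, -0.11, -0.08, -12.72]
```

View pics/scene5.png

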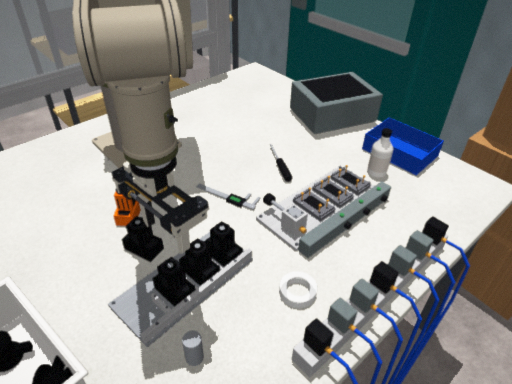

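```bash
python3 - <<'E'
from h import *
a=cv2.imread('pics/scene0.png').astype(int);b=cv2.imread('pics/scene5.png').astype(int)
d=np.abs(a-b).max(2);print((d[243:262,120:165]>60).sum(),(d[232:262,120:165]>60).sum())
print('orange',ray('top',(321.5,262.5),.03))
for th in(60,75,90):
    g=cv2.imread('pics/top0.png').max(2)[205:245,310:350]
    c=max(cv2.findContours((cv2.resize(g,None,fx=4,fy=4,interpolation=cv2.INTER_CUBIC)<th).astype(np.uint8),0,1)[0],key=cv2.contourArea);print(cv2.minAreaRect(c))
s=robot.read_state();print(cmd([.42,-.219,.18],108.5,s=s))
E
```

```text
82 161
orange [ 0.28855545 -0.18383091  0.03      ]
((91.53266906738281, 68.78954315185547), (99.20448303222656, 66.97444915771484), 72.25532531738281)
((91.6500244140625, 68.44999694824219), (102.45779418945312, 69.25386810302734), 71.56504821777344)
((91.65000915527344, 68.45000457763672), (105.62007141113281, 71.15123748779297), 71.56504821777344)
[0.0275, -0.1631, 0.0248, -0.11, -0.08, -13.22]
```

carry_out(rows=[[0.0275, -0.163, 0.025, 0, 0, -13.5], [0.0275, -0.163, 0.025, 0, 0, -13.5], [0.0275, -0.163, 0.025, 0, 0, -13.5], [0.0275, -0.163, 0.025, 0, 0, -13.5], [0.0275, -0.163, 0.025, 0, 0, -13.5], [0.0275, -0.163, 0.025, 0, 0, -13.5], [0.0275, -0.163, 0.025, 0, 0, -13.5]], jaw=66)

```text
t: 51.6
tool_pos: [0.4216, -0.2195, 0.1812]
orientation: [1.828, 2.555, 0.0]
force: [0.2, -0.5, -0.0]
opening: 0.0689
gripper_force: 0.0
```

```bash
python3 - <<'E'
from h import *
for i in range(6): im=robot.read_camera('scene')[:,:,::-1]
cv2.imwrite('pics/z6.png',cv2.resize(im[170:290,90:250],None,fx=4,fy=4,interpolation=cv2.INTER_CUBIC))
s=robot.read_state();print(s['t'],s['tool_pos'],s['orientation'],s['opening']);print(cmd([.42,-.219,.066],109,s=s))
E
```

```text
51.9 [ 0.42089241 -0.2193252   0.18093003] [-1.82881123e+00 -2.55420282e+00 -1.98343185e-05] 0.0688225989164706
[0.0006, -0.0007, 0.1149, -0.01, -0.01, -0.21]
```

View pics/z6.png

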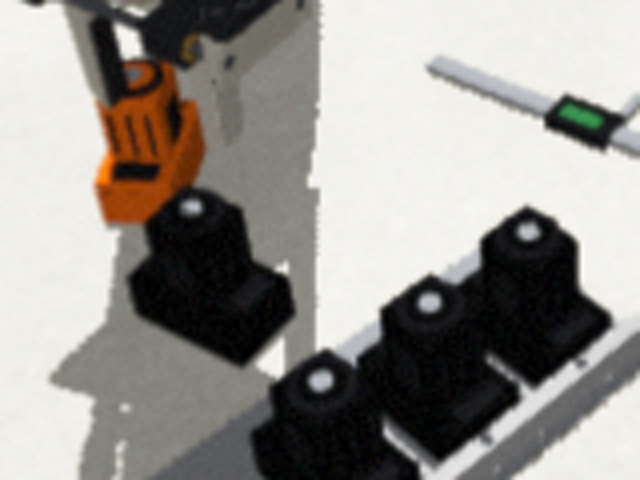

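H4's disc shows at (138,222), unchanged; the other three stand in their bays.

carry_out(rows=[[0, -0.001, 0.04, 0, 0, 0], [0, -0.001, 0.075, 0, 0, 0], [0, -0.001, 0.1, 0, 0, 0], [0, -0.001, 0.114, 0, 0, 0], [0, -0.001, 0.114, 0, 0, 0], [0, -0.001, 0.114, 0, 0, 0]])

```text
t: 52.65
tool_pos: [0.4206, -0.2202, 0.0682]
orientation: [1.828, 2.553, 0.0]
force: [0.2, 0.1, 0.8]
opening: 0.0691
gripper_force: 0.0
```

carry_out(rows=[[0, 0, 0, 0, 0, 0], [0, 0, 0, 0, 0, 0], [0, 0, 0, 0, 0, 0], [0, 0, 0, 0, 0, 0], [0, 0, 0, 0, 0, 0], [0, 0, 0, 0, 0, 0]], jaw=255, force=45)

```text
t: 53.4
tool_pos: [0.4201, -0.2198, 0.0674]
orientation: [1.829, 2.554, 0.0]
force: [-0.8, 1.2, 4.4]
opening: 0.0438
gripper_force: 44.9
```

carry_out(rows=[[0, 0, -0.02, 0, 0, 0], [0, 0, -0.05, 0, 0, 0], [0, 0, -0.09, 0, 0, 0], [0, 0, -0.134, 0, 0, 0], [0, 0, -0.134, 0, 0, 0], [0, 0, -0.134, 0, 0, 0], [0, 0, -0.134, 0, 0, 0], [0, 0, -0.134, 0, 0, 0]])

```text
t: 54.4
tool_pos: [0.4191, -0.2192, 0.1994]
orientation: [-1.828, -2.552, 0.0]
force: [-1.4, 0.1, -2.7]
opening: 0.0438
gripper_force: 44.9
```

```bash
python3 - <<'E'
from h import *
for i in range(3): im=robot.read_camera('scene')[:,:,::-1]
cv2.imwrite('pics/scene7.png',im)
s=robot.read_state();print(s['t'],s['tool_pos'],s['orientation'],s['force'],s['opening']);print(cmd([.5844,-.3142,.2],95.3,s=s))
E
```

```text
54.55 [ 0.41955767 -0.21951514  0.20036228] [-1.82851250e+00 -2.55326538e+00  7.78922579e-05] [-0.66663233 -0.36326891 -2.32555362] 0.044013407728301306
[-0.1427, 0.1256, 0.0002, -0.05, -0.05, 13.48]
```

carry_out(rows=[[-0.02, 0.018, 0, 0, 0, 2], [-0.045, 0.04, 0, 0, 0, 5], [-0.075, 0.066, 0, 0, 0, 8], [-0.105, 0.092, 0, 0, 0, 11], [-0.13, 0.114, 0, 0, 0, 13.5], [-0.1425, 0.1255, 0, 0, 0, 13.5], [-0.1425, 0.1255, 0.02, 0, 0, 13.5], [-0.1425, 0.1255, 0.05, 0, 0, 13.5], [-0.1425, 0.1255, 0.08, 0, 0, 13.5], [-0.1425, 0.1255, 0.105, 0, 0, 13.5], [-0.1425, 0.1255, 0.116, 0, 0, 13.5], [-0.1425, 0.1255, 0.117, 0, 0, 13.5]])

```text
t: 56.05
tool_pos: [0.5834, -0.3135, 0.0826]
orientation: [-2.115, -2.32, 0.001]
force: [-0.4, -0.6, -2.5]
opening: 0.0438
gripper_force: 44.9
```

carry_out(rows=[[0, 0, 0, 0, 0, 0], [0, 0, 0, 0, 0, 0], [0, 0, 0, 0, 0, 0]])

```text
t: 56.42
tool_pos: [0.5851, -0.3145, 0.085]
orientation: [2.116, 2.32, 0.0]
force: [-0.1, -0.7, -3.2]
opening: 0.0435
gripper_force: 44.9
```

carry_out(rows=[[0.002, 0, 0.001, 0, 0, 0], [0.004, 0, 0.002, 0, 0, 0], [0.006, 0, 0.002, 0, 0, 0], [0.0075, 0, 0.002, 0, 0, 0], [0.0075, 0, 0.002, 0, 0, 0], [0.0075, 0.002, 0.002, 0, 0, 0], [0.0075, 0.004, 0.002, 0, 0, 0], [0.0075, 0.006, 0.002, 0, 0, 0], [0.0075, 0.008, 0.002, 0, 0, 0], [0.0075, 0.009, 0.002, 0, 0, 0], [0.0075, 0.009, 0.002, 0, 0, 0], [0.0075, 0.009, 0.002, 0, 0, 0]])

```text
t: 57.92
tool_pos: [0.5916, -0.3091, 0.0822]
orientation: [2.116, 2.319, -0.007]
force: [-4.4, -11.8, -3.2]
opening: 0.0434
gripper_force: 45.0
```

carry_out(rows=[[-0.001, 0.001, 0, 0, 0, 0], [-0.001, 0.001, 0, 0, 0, 0], [-0.001, 0.001, 0.002, 0, 0, 0], [-0.001, 0.001, 0.0035, 0, 0, 0], [-0.001, 0.001, 0.005, 0, 0, 0], [-0.001, 0.001, 0.006, 0, 0, 0], [-0.001, 0.001, 0.006, 0, 0, 0]])

```text
t: 58.8
tool_pos: [0.5925, -0.3093, 0.0778]
orientation: [2.117, 2.32, -0.006]
force: [-10.4, -6.7, 8.2]
opening: 0.0437
gripper_force: 45.0
```

carry_out(rows=[[0, -0.001, -0.001, 0, 0, 0], [0, -0.001, -0.001, 0, 0, 0]])

```text
t: 59.05
tool_pos: [0.5923, -0.3092, 0.0778]
orientation: [2.116, 2.319, -0.005]
force: [-4.3, -8.3, 1.4]
opening: 0.044
gripper_force: 45.0
```

carry_out(rows=[[0, 0, 0, 0, 0, 0], [0, 0, 0, 0, 0, 0], [0, 0, 0, 0, 0, 0], [0, 0, 0, 0, 0, 0], [0, 0, -0.03, 0, 0, 0], [0, 0, -0.06, 0, 0, 0], [0, 0, -0.1, 0, 0, 0], [0, 0, -0.13, 0, 0, 0], [0, 0, -0.13, 0, 0, 0], [0, 0, -0.13, 0, 0, 0]], jaw=0)

```text
t: 60.3
tool_pos: [0.5925, -0.3066, 0.2058]
orientation: [-2.116, -2.321, 0.0]
force: [-0.2, -0.2, -0.4]
opening: 0.0931
gripper_force: 0.0
```

```bash
python3 - <<'E'
from h import *
for i in range(3):robot.read_camera('top')
s=robot.read_state();print(s['t'],s['tool_pos'],s['force'],s['opening']);print(cmd([.525,.1037,.22],0,s=s))
E
```

```text
60.45 [ 0.59205525 -0.30632872  0.20480834] [-0.35043998  0.09887348 -0.23022327] 0.0931584220343518
[0.4145, -0.029, -0.0143, -0.21, 0.04, 95.29]
```

carry_out(rows=[[0.4145, -0.029, -0.014, 0, 0, 95.3], [0.4145, -0.029, -0.014, 0, 0, 95.3], [0.4145, -0.029, -0.014, 0, 0, 95.3], [0.4145, -0.029, -0.014, 0, 0, 95.3], [0.4145, -0.029, -0.014, 0, 0, 95.3], [0.4145, -0.029, -0.014, 0, 0, 95.3], [0.4145, -0.029, -0.014, 0, 0, 95.3], [0.4145, -0.029, -0.014, 0, 0, 95.3], [0.4145, -0.029, -0.014, 0, 0, 95.3], [0.4145, -0.029, -0.014, 0, 0, 95.3], [0.4145, -0.029, -0.014, 0, 0, 95.3]], jaw=90)

```text
t: 61.82
tool_pos: [0.5256, 0.103, 0.2204]
orientation: [3.142, 0.005, -0.002]
force: [0.3, 0.3, 0.8]
opening: 0.0602
gripper_force: 0.0
```

```bash
cat > fin.py <<'E'
from m3 import *
import m3,sys
tag=sys.argv[1]
for c in('scene','top','top','top'):
    im=robot.read_camera(c)[:,:,::-1]; m3.ims[c]=im.min(2).astype(float)
    if c=='top': t=im
    else: sc=im
cv2.imwrite(f'pics/f{tag}.png',np.hstack([cv2.resize(t[145:235,270:395],None,fx=3.2,fy=3.2,interpolation=cv2.INTER_CUBIC),cv2.resize(sc[195:350,95:270],None,fx=288/155,fy=288/155,interpolation=cv2.INTER_CUBIC)]))
D=[]
for w in([.5705,-.0866,.102],[.5777,-.1601,.102],[.585,-.2338,.102],[.592,-.3075,.102]):
    r=tri(dot('top',proj('top',w)[0]),dot('scene',proj('scene',w)[0],3)); D.append(r.x); print('dot',np.round(r.x*1e3,1))
D=np.array(D);k=np.diff(D,axis=0)*1e3;print(np.hypot(k[:,0],k[:,1]),np.degrees(np.arctan2(k[:,0],-k[:,1])))
s=robot.read_state();print(s['t'],s['tool_pos'],s['force'],s['opening']);print(cmd([.525,.1037,.05],0,s=s))
E
python3 fin.py a
```

```text
dot [569.8 -88.  102.5]
dot [ 576.4 -161.4  101.9]
dot [ 584.1 -235.1  102.1]
dot [ 591.5 -309.2  102.1]
[73.62879672 74.11601822 74.44953799] [5.13537339 5.90462498 5.72119236]
62.025 [0.52584625 0.10295693 0.22087676] [0.32660416 0.11288657 0.76880185] 0.06038718334331738
[-0.0008, -0.0007, 0.1709, -0.0, 0.01, 0.06]
```

View pics/fa.png

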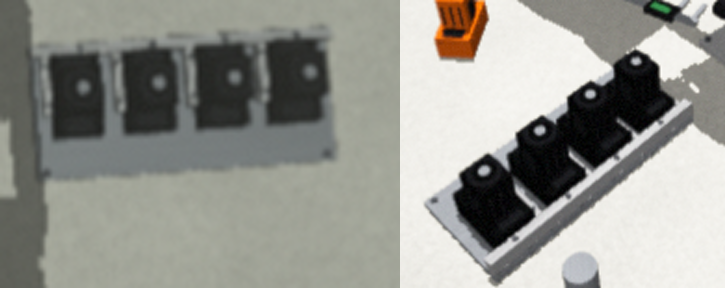

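All four stand flush at a 74 mm pitch. Next I'll push the knob home.

carry_out(rows=[[-0.001, -0.0005, 0.05, 0, 0, 0], [-0.001, -0.0005, 0.1, 0, 0, 0], [-0.001, -0.0005, 0.14, 0, 0, 0], [-0.001, -0.0005, 0.16, 0, 0, 0], [-0.001, -0.0005, 0.171, 0, 0, 0], [-0.001, -0.0005, 0.171, 0, 0, 0], [-0.001, -0.0005, 0.171, 0, 0, 0]])

```text
t: 62.9
tool_pos: [0.5259, 0.1038, 0.0513]
orientation: [-3.141, 0.0, -0.003]
force: [0.1, 0.3, -0.6]
opening: 0.0603
gripper_force: 0.0
```

carry_out(rows=[[0, 0, 0, 0, 0, 0], [0, 0, 0, 0, 0, 0], [0, 0, 0, 0, 0, 0], [0, 0, 0, 0, 0, 0], [0, 0, 0, 0, 0, 0], [0, 0, 0, 0, 0, 0]], jaw=255, force=25)

```text
t: 63.65
tool_pos: [0.525, 0.1041, 0.0502]
orientation: [-3.141, 0.0, -0.001]
force: [-0.6, 4.7, 2.2]
opening: 0.0306
gripper_force: 25.0
```

carry_out(rows=[[0.005, 0, 0, 0, 0, 0], [0.01, 0, 0, 0, 0, 0], [0.015, 0, 0, 0, 0, 0], [0.02, 0, 0, 0, 0, 0], [0.025, 0, 0, 0, 0, 0], [0.03, 0, 0, 0, 0, 0], [0.032, 0, 0, 0, 0, 0], [0.032, 0, 0, 0, 0, 0], [0.032, 0, 0, 0, 0, 0]])

```text
t: 64.78
tool_pos: [0.5552, 0.1041, 0.0501]
orientation: [-3.141, 0.0, 0.006]
force: [-11.1, 4.2, 12.0]
opening: 0.03
gripper_force: 25.0
```

carry_out(rows=[[-0.001, 0, 0, 0, 0, 0], [-0.001, 0, 0, 0, 0, 0], [-0.001, 0, 0, 0, 0, 0], [-0.001, 0, 0, 0, 0, 0], [-0.001, 0, -0.03, 0, 0, 0], [-0.001, 0, -0.07, 0, 0, 0], [-0.001, 0, -0.12, 0, 0, 0], [-0.001, 0, -0.17, 0, 0, 0], [-0.05, 0, -0.2, 0, 0, 0], [-0.1, 0, -0.2, 0, 0, 0], [-0.13, 0, -0.2, 0, 0, 0], [-0.13, 0, -0.2, 0, 0, 0]], jaw=90)

```text
t: 66.28
tool_pos: [0.4258, 0.1038, 0.2504]
orientation: [-3.142, -0.0, -0.002]
force: [0.5, -0.2, -0.4]
opening: 0.0601
gripper_force: 0.0
```

```bash
python3 fin.py b; python3 - <<'E'
from h import *
a=robot.read_camera('scene')[:,:,::-1];b=robot.read_camera('top')[:,:,::-1]
z=lambda i:cv2.resize(i,None,fx=5,fy=5,interpolation=cv2.INTER_CUBIC)
f=cv2.imread('pics/fb.png')
k=np.hstack([z(a[185:235,255:315]),z(b[140:190,215:260])])
cv2.imwrite('pics/fk.png',np.vstack([f,np.pad(k,((0,0),(0,f.shape[1]-k.shape[1]),(0,0)))]))
E
```

```text
dot [569.9 -88.  102.5]
dot [ 576.4 -161.3  101.9]
dot [ 584.  -235.1  102.1]
dot [ 591.5 -309.2  102.2]
[73.57195678 74.16360303 74.42694336] [5.07877436 5.92535588 5.73188723]
66.475 [0.42758365 0.1036351  0.25006701] [-0.90821566 -0.37194147 -0.86857848] 0.06023429173103669
[0.0974, -0.0001, 0.2001, 0.0, -0.02, -0.03]
```

View pics/fk.png

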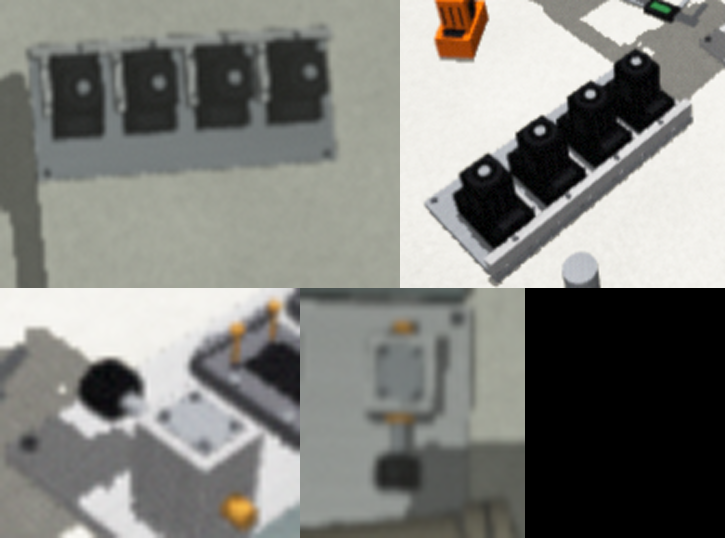

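The knob is back at top-view (234.6,176.8), its starting place, and the housings are unchanged.

```bash
python3 -c "
from plant import robot
print(robot.close_job())"
```

```text
the job is handed in; nothing more can be done
None
```

The job is handed in: the slide was pulled fully out, all three plugged-in housings were rocked off, all four housings now stand against their back and side stops in bays 1–4, and the slide is pushed fully home, with nothing else on the bench moved on purpose.

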